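# Wedge a row of tins tight in the packing cradle

### The job

Pack the two or three closed gold tins that lie singly, side by side, just in front of the grey packing cradle (not the stacked ones, nor the lone thin lid): swing its clamp lever well open, then stand all of those tins in one row between the rails, filling the third place with the round white spacer if there are only two. Then drive the long white wedge, narrow end first, from the robot's side into the gap between the row and the sloped jaw until the row is locked tight and the sprung black cheek of the jaw stays pressed back, let go of it, and swing the clamp lever fully shut across it. Leave the other things on the table alone.

Things in the scene. Friction and masses are not known exactly. Their poses are not given: they have to be found in the camera images.
- cradle: fixed grey packing cradle. Origin on the table, at the centre of the frame (260 mm in y); x points away from the robot (yaw up to 0.1 rad), y to the left along the row. The load stands on a plate, x -52 to 52, y -72 to 130, top z 8 mm. Two steel rails along y (y -70 to +118 mm), inner faces at x +-37, outer +-43, tops at z 15 mm. End wall at the left: inner face y +118, top z 32 mm
- place_1 (a point): on the base plate (z 8 mm): centre of the first place of the row, where a tin or spacer touches the end wall; cradle x 0, y +85 mm
- place_2 (a point): on the base plate: centre of the second place; cradle x 0, y +19 mm
- place_3 (a point): on the base plate: centre of the third place; cradle x 0, y -47 mm. Three items pushed together, 66 mm each, end at y -80 mm; there the wedge's gap begins: open at top and front, its floor is the table; the frame (8 mm high) crosses behind it at x 64 to 78 mm
- cheek (a joint): how far the sprung black cheek, the face of the jaw, is pressed back (cradle -y), m: 0 at rest, stop at 0.005; spring 2.5 N per mm. At rest its upright face slopes 1:5 in plan: cradle y -100 mm at the front (x -45), y -82 mm at the back (x +45); with three items the gap narrows from 20 mm in front to 2 mm at the back. A wedge driven tight leaves it pressed back by 1 to 4 mm
- jaw: fixed steel jaw block at the right (-y) end of the cradle, x +-45 mm, back at y -130 mm, top at z 32 mm; same axes and origin as the cradle. It carries the cheek (top z 27 mm) towards the row and the lever on top
- wedge: white plastic wedge lying flat, 144 mm long, 150 g. Origin: centre of the underside of its butt, a straight grip block 34 (x) x 28 (y) x 20 mm high. From there the 18 mm high slick taper runs along +x to the tip at x +127 mm. Its +y face (y +14 mm) is flat and goes against the row; its -y face slopes 1:5 from y -14 mm (x 17 mm) to y +8 mm at the 6 mm thick tip and goes against the cheek
- wedge_home (a point): on the table, cradle x -102, y -94 mm: where the wedge's origin comes when a row of three just becomes tight, its x along the cradle's x (1 mm of row length shifts this by 5 mm in x; pushing goes some mm deeper). A push of 12 to 18 N on the back of the butt closes the row up and locks it; it then stays by itself
- spacer: plain white round spacer puck of the size of a tin: 66 mm in diameter, 22 mm high, 80 g, one grey dot on top; origin at the centre of its underside. It fills one place of the row. Needed only if there are two tins
- tin_0: closed gold tin, 66 mm in diameter, 22 mm high, 62 g; origin at the centre of its underside. Lies flat on the table at the start. Two or three of these are present (None = absent). Its upper 12 mm can be gripped across the diameter, above the rails
- tin_1: closed gold tin, 66 mm in diameter, 22 mm high, 62 g; origin at the centre of its underside. Lies flat on the table at the start. Two or three of these are present (None = absent). Its upper 12 mm can be gripped across the diameter, above the rails
- tin_2: closed gold tin, 66 mm in diameter, 22 mm high, 62 g; origin at the centre of its underside. Lies flat on the table at the start. Two or three of these are present (None = absent). Its upper 12 mm can be gripped across the diameter, above the rails
- lever (a joint): angle of the clamp lever about its upright pivot, rad: 0 = shut, pointing along cradle +y over the wedge's gap and the third place; grows as it swings towards cradle +x (clockwise from above), 1.57 = along +x, stop at 1.75. Light friction (about 1.2 N at the knob), stays where left; starts at 0 to 0.4. Flat bar, underside z 34, top z 42 mm, so it clears tins and taper
- lever_knob (a point): middle of the lever's upright black knob: 18 mm in diameter, from z 42 to z 72 mm, 70 mm from the pivot; this point is at z 57 mm. Can be gripped or pushed from the side
- lever_pivot (a point): point on the lever's pivot axis at z 57 mm above the table; cradle frame x +5, y -116 mm
- label_roll: bystander: roll of labels 83 mm in diameter, 40 mm high
- loose_lid: bystander: a lid alone, 69 mm in diameter and 7 mm high, looks like the top of a tin
- marker: bystander: marker pen 130 mm long

How it is judged:
On the way, in this order (a step that is already met when the one before it is completed fails the run):
1. the clamp lever is swung open (past 1.1 rad) (value of joint lever above 1.1 rad), for 0.2 s.
2. with the lever open, all tins stand in the row and the wedge is driven in tight between row and jaw (x of tin_0 in the frame of cradle between -0.009 and 0.009 m and y of tin_0 in the frame of cradle between -0.065 and 0.092 m and z of tin_0 in the frame of cradle between 0.005 and 0.012 m and angle between each of tin_0, tin_1, tin_2's own z axis and vertical below 0.12 rad and x of tin_1 in the frame of cradle between -0.009 and 0.009 m and y of tin_1 in the frame of cradle between -0.065 and 0.092 m and z of tin_1 in the frame of cradle between 0.005 and 0.012 m and x of tin_2 in the frame of cradle between -0.009 and 0.009 m and y of tin_2 in the frame of cradle between -0.065 and 0.092 m and z of tin_2 in the frame of cradle between 0.005 and 0.012 m and x of wedge in the frame of cradle between -0.115 and -0.06 m and y of wedge in the frame of cradle between -0.102 and -0.086 m and z of wedge in the frame of cradle below 0.004 m and angle between the x axis of wedge and the x axis of cradle, either way round below 0.08 rad and value of joint cheek above 0.0008 m and value of joint lever above 0.6 rad), for 0.2 s.
3. the clamp lever is swung shut (value of joint lever below 0.1 rad), for 0.2 s.
At the end, for the whole second after the job is handed in: Every tin present stands flat between the rails (9 mm off the centre line at most); the wedge lies flat in the gap (origin at cradle x -115 to -60, y -102 to -86 mm, turned under 0.08 rad), at rest, and keeps the cheek pressed back by over 0.8 mm; lever below 0.1 rad (x of tin_0 in the frame of cradle between -0.009 and 0.009 m and y of tin_0 in the frame of cradle between -0.065 and 0.092 m and z of tin_0 in the frame of cradle between 0.005 and 0.012 m and angle between each of tin_0, tin_1, tin_2's own z axis and vertical below 0.12 rad and x of tin_1 in the frame of cradle between -0.009 and 0.009 m and y of tin_1 in the frame of cradle between -0.065 and 0.092 m and z of tin_1 in the frame of cradle between 0.005 and 0.012 m and x of tin_2 in the frame of cradle between -0.009 and 0.009 m and y of tin_2 in the frame of cradle between -0.065 and 0.092 m and z of tin_2 in the frame of cradle between 0.005 and 0.012 m and x of wedge in the frame of cradle between -0.115 and -0.06 m and y of wedge in the frame of cradle between -0.102 and -0.086 m and z of wedge in the frame of cradle below 0.004 m and angle between the x axis of wedge and the x axis of cradle, either way round below 0.08 rad and value of joint cheek above 0.0008 m and value of joint lever below 0.1 rad and linear speed of wedge below 0.02 m/s); the robot touches nothing.
It fails at once if a roll of labels is moved more than 3 cm (distance of label_roll from where it was at the start of the episode above 0.03 m).
It fails at once if the loose tin lid is moved more than 3 cm (distance of loose_lid from where it was at the start of the episode above 0.03 m).
It fails at once if the marker is moved more than 3 cm (distance of marker from where it was at the start of the episode above 0.03 m).
Of tin_0, tin_1, tin_2 only 2 to 3 are there at a start; the rules pass over those that are not, and their reading is None.
At some moment in a run one of wedge may be knocked a few centimetres aside while the robot is not near it.
Once in a run the grip may slacken for a moment while it holds something.
It also fails if it takes over 192 s, if anything falls off the work surface, if the arm or the gripper's body presses on something with over 40 N, if the wrist force passes 120 N, or if a joint passes its speed limit or range.

### The arm

A 6-joint arm with a two-finger parallel gripper is mounted at the origin on the work surface; the furniture and walls round the work are solid. World frame = base frame: x ahead of the robot, y to its left, z up, the work surface at z = 0. Lengths are in m, angles in rad, forces in N, time in s.
With the tool pointing down it reaches from about 0.275 to 0.725 m from the base axis. Payload 15.9 kg.
Tool frame: the origin (TCP) lies on the centre line of the jaws, within the pads' length; the fingertips stand 22 mm ahead of it and the grasp point (between the pads) lies 3 mm ahead of it; z points along the fingers, y is the direction in which the jaws open and shut (so a half turn about z gives the same grasp; the last joint's range is limited). The gripper opens to 85 mm and grips with 20 to 120 N. Pads are 22 mm wide; open, the fingers measure 114 mm over their backs; the gripper's body (76 mm by 85 mm) begins 54 mm behind the grasp point. The pads swing forward as they close: fully open they stand 13 mm farther back than shut.
Start: joints at [1.134, 0.213, -0.034, 1.323, 0, 1.571], TCP at [0.212, 0.453, 0.253] pointing down, gripper open.
Joint ranges: [-2.98, 2.98], [-0.74, 1.72], [-1.14, 1.35], [-2.1, 2.04], [-1.57, 1.44], [-3.14, 3.14]. Speed limits (rad/s): [1.89, 1.89, 2.39, 2.57, 3.14, 3.14].

### API

Orientations are given as a unit quaternion [x, y, z, w].
In Python, from station import env, optics gives the robot as it stands. The module is installed in compiled form; this text tells all that it offers.
- The arm moves only by the tool play_rows, never from a script. Its argument "increments" is a list of rows, each an object with "delta_rot": the turn, a rotation vector about the tool's x, y, z in rad, a list of three; "linear": the shift along the tool's x, y, z in m, a list of three; "hand": the finger opening in m, from 0 to 0.0854. In form: [{"delta_rot": [wx, wy, wz], "linear": [tx, ty, tz], "hand": hand}, ...]. A call has 1 to 10 rows; each row shifts and turns the commanded pose from where the row before left it, along the tool's axes as they then stand; what a row does not reach is not made up. A row lasts 1/12 s, in which the tool goes at most 41.7 mm and 7.16 degrees, less where a joint would pass 70% of its speed; a pose out of reach is approached as far as the arm can. A call with a gripper value outside its range is refused whole. The fingers move at their own pace and stop on an object; the grip force is fixed at half the most. Time passes only in rows, so rows that do not move let the fingers close. It gives the time, the measured TCP pose, the force and the opening at its end, in the units of the state.
- env.read_state(): the state, without advancing time (a new reading comes with each control period).
- optics.snapshot(name): name is "side" or "top"; returns the picture (384x512x3 uint8, red, green, blue); there is no depth.
- optics.camera_model(name): a dict with "vertical_fov" (degrees; the focal length in pixels is half the picture's height over the tangent of half this angle, whatever the lens; pixels are square), "cx", "cy" (the principal point, pixels), "dist_coeffs" ([k1, k2, p1, p2, k3] as OpenCV has them; the pictures are not rectified), "R" (3x3) and "t" (3): a world point X has camera coordinates R X + t. Camera axes: x right, y down, z forward; pixel columns grow to the right and rows downward; lengths in m; the calibration is good to about 2 mm. A picture is of the moment at which its call begins. camera_model takes no time and is no camera call.
- env.job_done(): hands the job in, once; it reports no verdict.
The state is a dict: "clock": time; "joints": joint angles; "joint_velocities": joint speeds; "joint_efforts": joint torques, N m; "ee_pos": TCP position; "tcp_rot": TCP orientation; "contact_force": force on the tool from outside, world axes, zero at the start; "moment": the same for the moment, N m; "opening": finger opening in m.
Only numpy, scipy, OpenCV 4.12 (cv2) and the standard library are available. Lean on these libraries where they do the work, as an engineer would, in place of code of your own. Each camera call takes 0.05 s, during which the arm holds its last target. There are 200 camera calls.

## Working session

There is one attempt and no reset: what is moved stays moved. The work goes in short steps, Python scripts to look and compute and a tool call to move; the robot and the scene stay as the last step left them, time stands still between calls to the robot, and variables do not carry over. Pictures are saved under pics/ and viewed, about 12 in all and at most 16, crops included, and the job is handed in when it is done.

Besides the shell and the picture viewer there is one more tool, called after ">>>" in YAML: its name, and indented under it one key for each argument. play_rows: Moves the arm, as the interface text tells. Its arguments: {"type":"object","properties":{"increments":{"type":"array","items":{"type":"object","properties":{"delta_rot":{"type":"array","items":{"type":"number"}},"linear":{"type":"array","items":{"type":"number"}},"hand":{"type":"number"}}}}},"required":["increments"]}

```bash
mkdir -p pics
cat > h.py <<'E'
import numpy as np, cv2
from station import env, optics
def K(n):
    m=optics.camera_model(n); f=192/np.tan(np.radians(m["vertical_fov"])/2)
    return np.array([[f,0,m["cx"]],[0,f,m["cy"]],[0,0,1]]),np.array(m["dist_coeffs"],float),np.array(m["R"]),np.array(m["t"])
def ray(n,uv,z):
    k,d,R,t=K(n); p=cv2.undistortPoints(np.array(uv,float).reshape(-1,1,2),k,d)[:,0]
    D=np.c_[p,np.ones(len(p))]@R; C=-R.T@t
    return C+D*((z-C[2])/D[:,2])[:,None]
def proj(n,X):
    k,d,R,t=K(n); return cv2.projectPoints(np.array(X,float).reshape(-1,3),cv2.Rodrigues(R)[0],t,k,d)[0][:,0]
def snap(n,f):
    im=optics.snapshot(n); cv2.imwrite(f'pics/{f}.png',im[:,:,::-1]); return im
E
python3 - <<'E'
from h import *
s=env.read_state();print(s)
for n in('top','side'):
    im=snap(n,n+'0'); k,d,R,t=K(n); print(n,-R.T@t,R[2],k[0,0],d)
E
cd pics; python3 -c "
import cv2
for n in('top0','side0'):
    a=cv2.imread(n+'.png');cv2.imwrite(n+'b.png',cv2.resize(a,(800,600)))"
```

```text
{'clock': 0.0, 'joints': array([ 1.13398979e+00,  2.13325620e-01, -3.50494072e-02,  1.32349985e+00,
        9.46456629e-06,  1.57079504e+00]), 'joint_velocities': array([-0.00133602,  0.0003699 , -0.00016347, -0.0005644 , -0.00060992,
        0.00050896]), 'joint_efforts': array([ 2.12683895e-03, -6.86160564e+01,  4.87122416e+01,  1.77206338e-02,
        6.94065102e-05,  1.60389794e-05]), 'ee_pos': array([0.21138923, 0.45277154, 0.25283525]), 'tcp_rot': array([ 2.16670442e-01,  9.76244656e-01, -5.25440017e-04, -1.21465756e-04]), 'contact_force': array([-0.31584066,  0.38565096, -0.2825489 ]), 'moment': array([ 0.00567675, -0.03166096,  0.01524969]), 'opening': 0.08533713523634108}
top [ 0.39517872 -0.10293979  0.89273723] [ 0.17637647  0.0261075  -0.98397649] 374.94299593918686 [0.00065427 0.         0.         0.         0.        ]
side [0.49572264 0.7183374  0.61014321] [ 0.07474898 -0.82627013 -0.55829228] 346.40271373995176 [-0.06101539  0.          0.          0.          0.        ]
```

View pics/top0b.png

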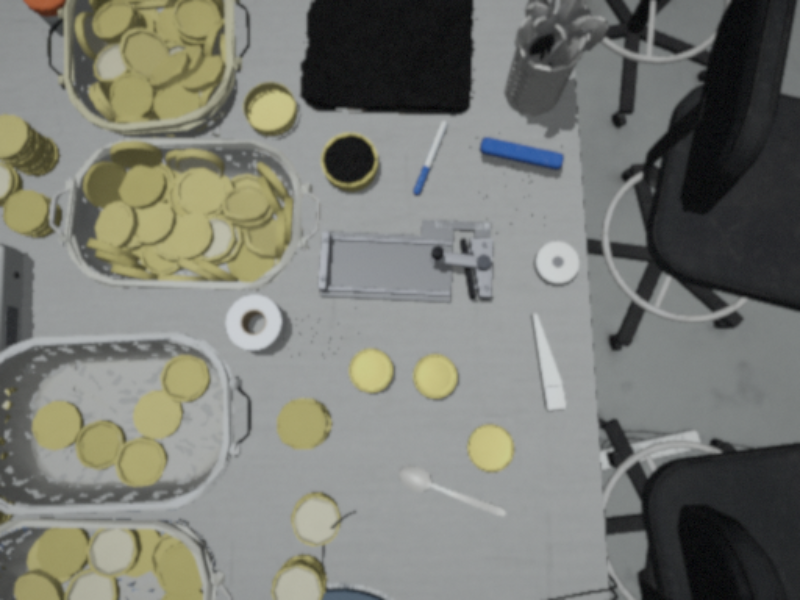

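View pics/side0b.png

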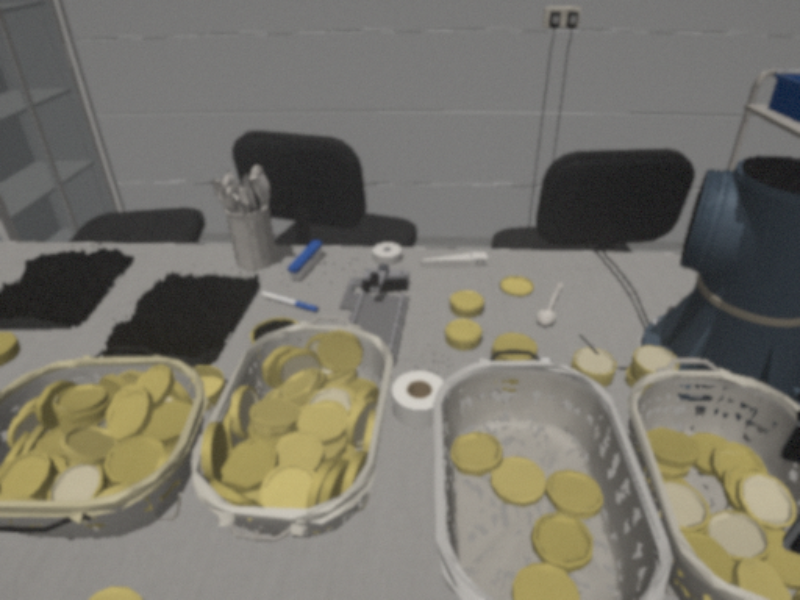

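Top view: two single tins at about (371,370) and (436,377), and the thin lid at (491,447). The spacer is at (557,262), the wedge has its tip at (536,316) and butt at (556,400), and the cradle spans about (320–492, 230–300). So there are two tins plus the spacer. Next I'll measure them.

Run:
```python
from h import *
im=cv2.imread('pics/top0.png'); hsv=cv2.cvtColor(im,cv2.COLOR_BGR2HSV)
def blobs(m,a0,z,roi):
    x0,y0,x1,y1=roi; q=np.zeros_like(m); q[y0:y1,x0:x1]=m[y0:y1,x0:x1]
    for c in cv2.findContours(q,cv2.RETR_EXTERNAL,cv2.CHAIN_APPROX_NONE)[0]:
        if cv2.contourArea(c)<a0: continue
        e=cv2.minEnclosingCircle(c); P=ray('top',c[:,0],z)[:,:2].astype(np.float32)
        cc,r=cv2.minEnclosingCircle(P); mm=cv2.moments(c); ctr=ray('top',[[mm['m10']/mm['m00'],mm['m01']/mm['m00']]],z)
        print(np.round(e[0],1),cv2.contourArea(c),'ctr',ctr[0].round(4),'diam',2*r,'rect',cv2.minAreaRect(P),'box',cv2.boxPoints(cv2.minAreaRect(P)).round(4).tolist())
y=cv2.inRange(hsv,(20,70,120),(40,255,255)); print('gold');blobs(y,150,.022,(215,215,340,310))
w=cv2.inRange(hsv,(0,0,205),(180,40,255)); print('white')
blobs(w,100,.022,(330,145,370,190)); blobs(w,100,.02,(330,190,370,270))
a=cv2.resize(im[135:205,195:325],(780,420),interpolation=cv2.INTER_CUBIC);cv2.imwrite('pics/cr.png',a)
a=cv2.resize(im[190:270,320:380],None,fx=6,fy=6,interpolation=cv2.INTER_CUBIC);cv2.imwrite('pics/we.png',a)
```

```text
gold
[313.7 286.3] 629.5 ctr [ 0.3345 -0.2159  0.022 ] diam 0.06512365490198135 rect ((0.3344362676143646, -0.21628990769386292), (0.06291810423135757, 0.06339404731988907), 89.68630981445312) box [[0.3025999963283539, -0.2476000040769577], [0.3659999966621399, -0.24789999425411224], [0.36629998683929443, -0.1850000023841858], [0.3028999865055084, -0.18469999730587006]]
[278.2 240.5] 569.0 ctr [ 0.4373 -0.1381  0.022 ] diam 0.06400996446609497 rect ((0.4377109110355377, -0.13740170001983643), (0.06293641775846481, 0.06036146357655525), 44.12288284301758) box [[0.39410001039505005, -0.13760000467300415], [0.4361000061035156, -0.1809999942779541], [0.4812999963760376, -0.1371999979019165], [0.439300000667572, -0.09380000084638596]]
[237.3 237. ] 557.5 ctr [ 0.4464 -0.0435  0.022 ] diam 0.06440822780132294 rect ((0.44650232791900635, -0.043959226459264755), (0.0626852810382843, 0.05984118580818176), 89.59334564208984) box [[0.4163999855518341, -0.07509999722242355], [0.47620001435279846, -0.0754999965429306], [0.4765999913215637, -0.012799999676644802], [0.41679999232292175, -0.012400000356137753]]
white
[354. 168.] 107.0 ctr [ 0.6028 -0.3108  0.022 ] diam 0.05173405259847641 rect ((0.6042608022689819, -0.3114610016345978), (0.05149664357304573, 0.025227241218090057), 16.139854431152344) box [[0.5759999752044678, -0.30649998784065247], [0.5830000042915344, -0.33070001006126404], [0.6324999928474426, -0.3163999915122986], [0.6255000233650208, -0.2921999990940094]]
[350.5 226. ] 121.5 ctr [ 0.455  -0.3043  0.02  ] diam 0.08742592483758926 rect ((0.46795040369033813, -0.29857784509658813), (0.0872252956032753, 0.015989331528544426), 16.784543991088867) box [[0.4239000082015991, -0.3034999966621399], [0.4284999966621399, -0.3188000023365021], [0.5120000243186951, -0.2935999929904938], [0.5073999762535095, -0.2782999873161316]]
```

View pics/cr.png

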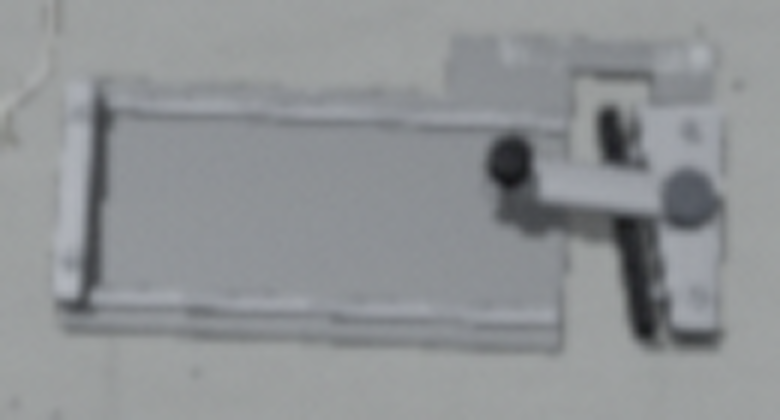

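View pics/we.png

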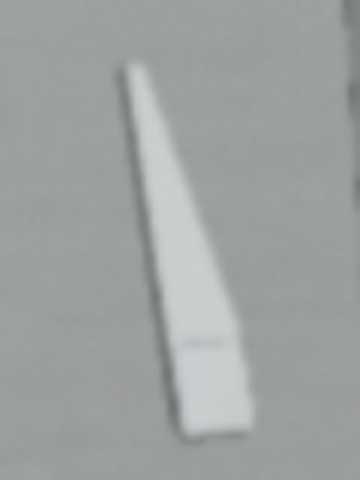

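Crop: cradle rails as bright lines (upper y≈105→125, lower 298→316), end wall at x≈75, pivot disc (690,197), knob (510,160), lever nearly shut. The wedge's flat face is to the left, with butt corners at (185,435) and (252,430) and tip at (132,65).

Run:
```python
from h import *
def c2(p): return (np.array(p,float)+.5)/6-.5+[195,135]
g=cv2.imread('pics/top0.png',0).astype(float)
def rail(v0,v1,sl):
    P=[]
    for u in range(216,276):
        c=v0+(v1-v0)*(u-213)/(289-213); rows=np.arange(int(c)-4,int(c)+6)
        w=np.clip(g[rows,u]-np.median(g[rows,u])-5,0,None)**2
        if w.sum()>0: P.append((u,(rows*w).sum()/w.sum()))
    X=ray('top',P,.015); f=np.polyfit(X[:,1],X[:,0],1); r=X[:,0]-np.polyval(f,X[:,1]); X=X[abs(r)<.002]; f=np.polyfit(X[:,1],X[:,0],1)
    return f,len(X),X.mean(0)
for a in((152.5,155.5),(184.3,187.5)): print(rail(*a,0))
for nm,p,z in [('railTL',(110,105),.015),('railTR',(565,125),.015),('railBL',(105,298),.015),('railBR',(560,316),.015),('wall in top',(95,90),.032),('wall in bot',(78,300),.032),('wall out top',(66,85),.032),('wall out bot',(56,298),.032),('jawR top',(720,105),.032),('jawR bot',(720,330),.032),('knob',(511,160),.072),('pivot',(689,197),.046)]: print(nm,ray('top',[c2(p)],z)[0].round(4))
def w2(p): return (np.array(p,float)+.5)/6-.5+[320,190]
for nm,p,z in [('bl',(185,435),.02),('br',(252,430),.02),('tip l',(126,65),.018),('tip r',(143,65),.018)]: print(nm,ray('top',[w2(p)],z)[0].round(4))
# spacer with looser white
im=cv2.imread('pics/top0.png');hsv=cv2.cvtColor(im,cv2.COLOR_BGR2HSV)
m=cv2.inRange(hsv,(0,0,175),(180,60,255)); 
for roi in((335,145,380,190),(330,190,375,270)):
    q=np.zeros_like(m);q[roi[1]:roi[3],roi[0]:roi[2]]=m[roi[1]:roi[3],roi[0]:roi[2]]
    c=max(cv2.findContours(q,0,cv2.CHAIN_APPROX_NONE)[0],key=cv2.contourArea);P=ray('top',c[:,0],.021)[:,:2].astype(np.float32)
    print(cv2.minEnclosingCircle(P),cv2.minAreaRect(P),cv2.boxPoints(cv2.minAreaRect(P)).round(4).tolist())
```

```text
(array([0.05830741, 0.65381477]), 49, array([ 0.65013163, -0.06316755,  0.015     ]))
(array([0.06180768, 0.5734475 ]), 55, array([ 0.56958012, -0.06257116,  0.015     ]))
railTL [0.6527 0.0165 0.015 ]
railTR [ 0.6417 -0.1674  0.015 ]
railBL [0.5729 0.0175 0.015 ]
railBR [ 0.5634 -0.1636  0.015 ]
wall in top [0.654  0.0202 0.032 ]
wall in bot [0.5688 0.0258 0.032 ]
wall out top [0.6562 0.0318 0.032 ]
wall out bot [0.5697 0.0344 0.032 ]
jawR top [ 0.6442 -0.2273  0.032 ]
jawR bot [ 0.5539 -0.2241  0.032 ]
knob [ 0.6124 -0.1427  0.072 ]
pivot [ 0.6036 -0.2121  0.046 ]
bl [ 0.3877 -0.301   0.02  ]
br [ 0.3894 -0.3263  0.02  ]
tip l [ 0.53   -0.2859  0.018 ]
tip r [ 0.5299 -0.2925  0.018 ]
((0.6094463467597961, -0.3268817663192749), 0.03268679603934288) ((0.609535276889801, -0.32660308480262756), (0.0614822581410408, 0.0642089769244194), 43.83993148803711) [[0.5651000142097473, -0.3246999979019165], [0.6096000075340271, -0.3711000084877014], [0.6539000272750854, -0.32850000262260437], [0.609499990940094, -0.28220000863075256]]
((0.4590253233909607, -0.3055066764354706), 0.07122768461704254) ((0.4591330587863922, -0.30643391609191895), (0.14113818109035492, 0.027337247505784035), 6.626015663146973) [[0.38749998807907104, -0.3009999990463257], [0.3905999958515167, -0.32820001244544983], [0.5307999849319458, -0.31189998984336853], [0.5277000069618225, -0.2847000062465668]]
```

>>> play_rows:
  increments:
    - {"delta_rot": [0, 0, 0.12], "linear": [0, 0, 0], "hand": 0.028}
    - {"delta_rot": [0, 0, 0.12], "linear": [0, 0, 0], "hand": 0.028}
    - {"delta_rot": [0, 0, 0.12], "linear": [0, 0, 0], "hand": 0.028}
    - {"delta_rot": [0, 0, 0.12], "linear": [0, 0, 0], "hand": 0.028}
    - {"delta_rot": [0, 0, 0.12], "linear": [0, 0, 0], "hand": 0.028}
    - {"delta_rot": [0, 0, 0.12], "linear": [0, 0, 0], "hand": 0.028}
    - {"delta_rot": [0, 0, 0.12], "linear": [0, 0, 0], "hand": 0.028}
    - {"delta_rot": [0, 0, 0.12], "linear": [0, 0, 0], "hand": 0.028}
    - {"delta_rot": [0, 0, 0.12], "linear": [0, 0, 0], "hand": 0.028}
    - {"delta_rot": [0, 0, 0.12], "linear": [0, 0, 0], "hand": 0.028}

```text
clock: 0.93
ee_pos: [0.2114, 0.4529, 0.253]
tcp_rot: [0.732, 0.681, -0.0, 0.0]
contact_force: [0.6, 1.0, 0.1]
opening: 0.0283
```

>>> play_rows:
  increments:
    - {"delta_rot": [0, 0, 0], "linear": [-0.0316, 0.0244, 0], "hand": 0.028}
    - {"delta_rot": [0, 0, 0], "linear": [-0.0316, 0.0244, 0], "hand": 0.028}
    - {"delta_rot": [0, 0, 0], "linear": [-0.0316, 0.0244, 0], "hand": 0.028}
    - {"delta_rot": [0, 0, 0], "linear": [-0.0316, 0.0244, 0], "hand": 0.028}
    - {"delta_rot": [0, 0, 0], "linear": [-0.0316, 0.0244, 0], "hand": 0.028}
    - {"delta_rot": [0, 0, 0], "linear": [-0.0316, 0.0244, 0], "hand": 0.028}
    - {"delta_rot": [0, 0, 0], "linear": [-0.0316, 0.0244, 0], "hand": 0.028}
    - {"delta_rot": [0, 0, 0], "linear": [-0.0316, 0.0244, 0], "hand": 0.028}
    - {"delta_rot": [0, 0, 0], "linear": [-0.0316, 0.0244, 0], "hand": 0.028}

```text
clock: 1.68
ee_pos: [0.4124, 0.1528, 0.2533]
tcp_rot: [0.73, 0.683, -0.0, -0.0]
contact_force: [1.0, 0.7, 0.1]
opening: 0.0276
```

>>> play_rows:
  increments:
    - {"delta_rot": [0, 0, 0], "linear": [-0.0316, 0.0244, 0], "hand": 0.028}
    - {"delta_rot": [0, 0, 0], "linear": [-0.0316, 0.0244, 0], "hand": 0.028}
    - {"delta_rot": [0, 0, 0], "linear": [-0.0316, 0.0244, 0], "hand": 0.028}
    - {"delta_rot": [0, 0, 0], "linear": [-0.0316, 0.0244, 0], "hand": 0.028}
    - {"delta_rot": [0, 0, 0], "linear": [-0.0316, 0.0244, 0], "hand": 0.028}
    - {"delta_rot": [0, 0, 0], "linear": [-0.0316, 0.0244, 0], "hand": 0.028}
    - {"delta_rot": [0, 0, 0], "linear": [-0.0316, 0.0244, 0], "hand": 0.028}
    - {"delta_rot": [0, 0, 0], "linear": [-0.0316, 0.0244, 0], "hand": 0.028}
    - {"delta_rot": [0, 0, 0], "linear": [-0.0316, 0.0244, 0], "hand": 0.028}
    - {"delta_rot": [0, 0, 0], "linear": [0, 0, 0], "hand": 0.028}

```text
clock: 2.52
ee_pos: [0.6142, -0.1488, 0.2508]
tcp_rot: [0.731, 0.682, -0.001, -0.0]
contact_force: [0.1, 0.7, -0.3]
opening: 0.0281
```

>>> play_rows:
  increments:
    - {"delta_rot": [0, 0, 0.06], "linear": [0.006, -0.002, 0.02], "hand": 0.03}
    - {"delta_rot": [0, 0, 0], "linear": [0, 0, 0.04], "hand": 0.03}
    - {"delta_rot": [0, 0, 0], "linear": [0, 0, 0.04], "hand": 0.03}
    - {"delta_rot": [0, 0, 0], "linear": [0, 0, 0.03], "hand": 0.03}
    - {"delta_rot": [0, 0, 0], "linear": [0, 0, 0.02], "hand": 0.03}
    - {"delta_rot": [0, 0, 0], "linear": [0, 0, 0.015], "hand": 0.03}
    - {"delta_rot": [0, 0, 0], "linear": [0, 0, 0.01], "hand": 0.03}
    - {"delta_rot": [0, 0, 0], "linear": [0, 0, 0], "hand": 0.03}

```text
clock: 3.18
ee_pos: [0.6094, -0.137, 0.0761]
tcp_rot: [0.75, 0.661, -0.001, -0.001]
contact_force: [0.1, -1.0, -1.0]
opening: 0.03
```

Run:
```python
from h import *
a=snap('top','t1')[:,:,::-1]; b=snap('side','s1')[:,:,::-1]
A=cv2.resize(a[110:250,190:380],(760,560)); cv2.imwrite('pics/t1b.png',A)
p=proj('side',[[.61,-.14,.05]])[0];print(p)
```

```text
[240.42690446 182.04891166]
```

View pics/t1b.png

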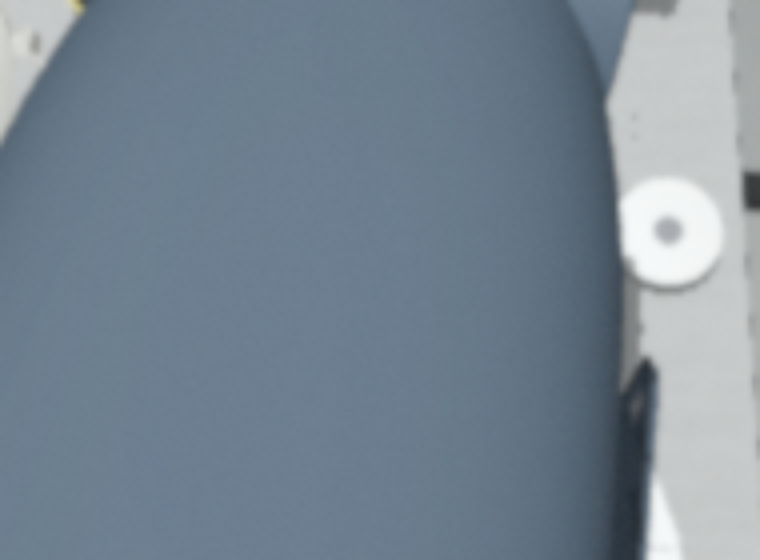

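>>> play_rows:
  increments:
    - {"delta_rot": [0, 0, 0], "linear": [-0.005, 0.002, 0.006], "hand": 0.026}
    - {"delta_rot": [0, 0, 0], "linear": [0, 0, 0], "hand": 0.026}
    - {"delta_rot": [0, 0, 0.12], "linear": [0, 0.0084, 0], "hand": 0.026}
    - {"delta_rot": [0, 0, 0.12], "linear": [0, 0.0084, 0], "hand": 0.026}
    - {"delta_rot": [0, 0, 0.12], "linear": [0, 0.0084, 0], "hand": 0.026}
    - {"delta_rot": [0, 0, 0.12], "linear": [0, 0.0084, 0], "hand": 0.026}

```text
clock: 3.78
ee_pos: [0.6442, -0.1529, 0.0728]
tcp_rot: [0.887, 0.461, 0.0, 0.0]
contact_force: [-2.0, 0.1, 0.1]
opening: 0.0261
```

>>> play_rows:
  increments:
    - {"delta_rot": [0, 0, 0.12], "linear": [0, 0.0084, 0], "hand": 0.026}
    - {"delta_rot": [0, 0, 0.12], "linear": [0, 0.0084, 0], "hand": 0.026}
    - {"delta_rot": [0, 0, 0.12], "linear": [0, 0.0084, 0], "hand": 0.026}
    - {"delta_rot": [0, 0, 0.12], "linear": [0, 0.0084, 0], "hand": 0.026}

```text
clock: 4.12
ee_pos: [0.6676, -0.1765, 0.0727]
tcp_rot: [0.971, 0.237, 0.0, 0.0]
contact_force: [-2.0, 0.9, -0.4]
opening: 0.0261
```

>>> play_rows:
  increments:
    - {"delta_rot": [0, 0, 0.12], "linear": [-0.001, 0.0084, 0], "hand": 0.026}
    - {"delta_rot": [0, 0, 0.12], "linear": [0, 0.0084, 0], "hand": 0.026}
    - {"delta_rot": [0, 0, 0.12], "linear": [0, 0.0084, 0], "hand": 0.026}
    - {"delta_rot": [0, 0, 0.12], "linear": [0, 0.0084, 0], "hand": 0.026}
    - {"delta_rot": [0, 0, 0], "linear": [0, 0.005, 0], "hand": 0.026}
    - {"delta_rot": [0, 0, 0], "linear": [0, 0, 0], "hand": 0.026}
    - {"delta_rot": [0, 0, 0], "linear": [0, 0, 0], "hand": 0.026}

```text
clock: 4.7
ee_pos: [0.6764, -0.2136, 0.0725]
tcp_rot: [1.0, 0.004, 0.0, 0.0]
contact_force: [0.1, 0.7, -0.4]
opening: 0.0259
```

>>> play_rows:
  increments:
    - {"delta_rot": [0, 0, 0], "linear": [0, -0.003, 0], "hand": 0.04}
    - {"delta_rot": [0, 0, 0], "linear": [0, 0, -0.02], "hand": 0.04}
    - {"delta_rot": [0, 0, 0], "linear": [0, 0, -0.035], "hand": 0.085}
    - {"delta_rot": [0, 0, -0.12], "linear": [0, 0, -0.035], "hand": 0.085}
    - {"delta_rot": [0, 0, -0.12], "linear": [0, 0, 0], "hand": 0.085}
    - {"delta_rot": [0, 0, -0.12], "linear": [0, 0, 0], "hand": 0.085}
    - {"delta_rot": [0, 0, -0.12], "linear": [0, 0, 0], "hand": 0.085}
    - {"delta_rot": [0, 0, -0.12], "linear": [0, 0, 0], "hand": 0.085}
    - {"delta_rot": [0, 0, -0.12], "linear": [0, 0, 0], "hand": 0.085}
    - {"delta_rot": [0, 0, -0.12], "linear": [0, 0, 0], "hand": 0.085}

```text
clock: 5.53
ee_pos: [0.6764, -0.2097, 0.1625]
tcp_rot: [0.91, 0.414, -0.0, -0.0]
contact_force: [-0.3, 1.1, -0.2]
opening: 0.0851
```

>>> play_rows:
  increments:
    - {"delta_rot": [0, 0, -0.12], "linear": [0, 0, 0], "hand": 0.085}
    - {"delta_rot": [0, 0, -0.12], "linear": [0, 0, 0], "hand": 0.085}
    - {"delta_rot": [0, 0, -0.12], "linear": [0, 0, 0], "hand": 0.085}
    - {"delta_rot": [0, 0, -0.12], "linear": [0, 0, 0], "hand": 0.085}
    - {"delta_rot": [0, 0, -0.12], "linear": [0, 0, 0], "hand": 0.085}
    - {"delta_rot": [0, 0, 0], "linear": [0, 0, 0], "hand": 0.085}

```text
clock: 6.03
ee_pos: [0.6764, -0.2097, 0.1625]
tcp_rot: [0.747, 0.664, 0.0, 0.0]
contact_force: [-0.3, 0.6, -0.4]
opening: 0.0849
```

>>> play_rows:
  increments:
    - {"delta_rot": [0, 0, -0.058], "linear": [0, 0, 0], "hand": 0.085}
    - {"delta_rot": [0, 0, 0], "linear": [0.019, -0.03, 0], "hand": 0.085}
    - {"delta_rot": [0, 0, 0], "linear": [0.019, -0.03, 0], "hand": 0.085}
    - {"delta_rot": [0, 0, 0], "linear": [0.019, -0.03, 0], "hand": 0.085}
    - {"delta_rot": [0, 0, 0], "linear": [0.019, -0.03, 0], "hand": 0.085}
    - {"delta_rot": [0, 0, 0], "linear": [0.019, -0.03, 0], "hand": 0.085}
    - {"delta_rot": [0, 0, 0], "linear": [0.019, -0.03, 0], "hand": 0.085}
    - {"delta_rot": [0, 0, 0], "linear": [0.019, -0.03, 0], "hand": 0.085}
    - {"delta_rot": [0, 0, 0], "linear": [0.019, -0.03, 0], "hand": 0.085}
    - {"delta_rot": [0, 0, 0], "linear": [0, 0, 0], "hand": 0.085}

```text
clock: 6.87
ee_pos: [0.4428, -0.04, 0.1622]
tcp_rot: [0.731, 0.682, -0.001, -0.001]
contact_force: [1.7, -0.9, 1.0]
opening: 0.0849
```

>>> play_rows:
  increments:
    - {"delta_rot": [0, 0, 0], "linear": [0, 0, 0.04], "hand": 0.085}
    - {"delta_rot": [0, 0, 0], "linear": [0, 0, 0.04], "hand": 0.085}
    - {"delta_rot": [0, 0, 0], "linear": [0, 0, 0.03], "hand": 0.085}
    - {"delta_rot": [0, 0, 0], "linear": [0, 0, 0.01], "hand": 0.085}
    - {"delta_rot": [0, 0, 0], "linear": [0, 0, 0], "hand": 0.085}

```text
clock: 7.28
ee_pos: [0.4458, -0.0423, 0.0401]
tcp_rot: [0.732, 0.682, -0.001, -0.002]
contact_force: [0.5, -0.3, -0.4]
opening: 0.0851
```

>>> play_rows:
  increments:
    - {"delta_rot": [0, 0, 0], "linear": [0, 0, 0.004], "hand": 0.085}
    - {"delta_rot": [0, 0, 0], "linear": [0, 0, 0.004], "hand": 0.085}
    - {"delta_rot": [0, 0, 0], "linear": [0, 0, 0.004], "hand": 0.085}
    - {"delta_rot": [0, 0, 0], "linear": [0, 0, 0.003], "hand": 0.085}
    - {"delta_rot": [0, 0, 0], "linear": [0, 0, 0], "hand": 0.085}

```text
clock: 7.7
ee_pos: [0.4479, -0.0428, 0.0272]
tcp_rot: [0.731, 0.683, 0.0, 0.0]
contact_force: [0.9, 1.4, 0.8]
opening: 0.0851
```

>>> play_rows:
  increments:
    - {"delta_rot": [0, 0, 0], "linear": [0, 0, 0.002], "hand": 0.085}
    - {"delta_rot": [0, 0, 0], "linear": [0, 0, 0], "hand": 0.085}

```text
clock: 7.87
ee_pos: [0.4479, -0.0428, 0.0253]
tcp_rot: [0.731, 0.683, 0.0, 0.0]
contact_force: [-0.3, 0.4, -0.2]
opening: 0.0849
```

>>> play_rows:
  increments:
    - {"delta_rot": [0, 0, 0], "linear": [0, 0, 0.002], "hand": 0.085}
    - {"delta_rot": [0, 0, 0], "linear": [0, 0, 0], "hand": 0.085}

```text
clock: 8.03
ee_pos: [0.4478, -0.0428, 0.0232]
tcp_rot: [0.731, 0.683, -0.0, -0.0]
contact_force: [0.2, 0.3, 0.4]
opening: 0.085
```

>>> play_rows:
  increments:
    - {"delta_rot": [0, 0, 0], "linear": [0, 0, 0.002], "hand": 0.085}
    - {"delta_rot": [0, 0, 0], "linear": [0, 0, 0.002], "hand": 0.085}
    - {"delta_rot": [0, 0, 0], "linear": [0, 0, 0], "hand": 0.085}

```text
clock: 8.28
ee_pos: [0.4476, -0.0428, 0.019]
tcp_rot: [0.731, 0.683, -0.0, -0.0]
contact_force: [0.2, -0.5, 0.1]
opening: 0.0848
```

>>> play_rows:
  increments:
    - {"delta_rot": [0, 0, 0], "linear": [0, 0, -0.0065], "hand": 0.085}
    - {"delta_rot": [0, 0, 0], "linear": [0, 0, 0], "hand": 0.06}
    - {"delta_rot": [0, 0, 0], "linear": [0, 0, 0], "hand": 0.055}
    - {"delta_rot": [0, 0, 0], "linear": [0, 0, 0], "hand": 0.055}
    - {"delta_rot": [0, 0, 0], "linear": [0, 0, 0], "hand": 0.055}
    - {"delta_rot": [0, 0, 0], "linear": [0, 0, 0], "hand": 0.055}

```text
clock: 8.78
ee_pos: [0.4483, -0.0429, 0.0269]
tcp_rot: [0.731, 0.683, 0.0, 0.001]
contact_force: [-5.9, -0.1, 22.8]
opening: 0.0636
```

>>> play_rows:
  increments:
    - {"delta_rot": [0, 0, 0], "linear": [0, 0, -0.02], "hand": 0.055}
    - {"delta_rot": [0, 0, 0], "linear": [0, 0, -0.03], "hand": 0.055}
    - {"delta_rot": [0, 0, 0], "linear": [0, 0, 0], "hand": 0.055}

```text
clock: 9.03
ee_pos: [0.45, -0.043, 0.08]
tcp_rot: [0.731, 0.683, 0.002, 0.002]
contact_force: [2.8, -0.2, 0.2]
opening: 0.0635
```

>>> play_rows:
  increments:
    - {"delta_rot": [0, 0, -0.008], "linear": [0.0082, 0.0321, 0], "hand": 0.055}
    - {"delta_rot": [0, 0, 0], "linear": [0.0082, 0.0321, 0], "hand": 0.055}
    - {"delta_rot": [0, 0, 0], "linear": [0.0082, 0.0321, 0], "hand": 0.055}
    - {"delta_rot": [0, 0, 0], "linear": [0.0082, 0.0321, 0], "hand": 0.055}
    - {"delta_rot": [0, 0, 0], "linear": [0.0082, 0.0321, 0], "hand": 0.055}
    - {"delta_rot": [0, 0, 0], "linear": [0, 0, 0], "hand": 0.055}
    - {"delta_rot": [0, 0, 0], "linear": [0, 0, 0], "hand": 0.055}

```text
clock: 9.62
ee_pos: [0.6115, -0.0114, 0.0749]
tcp_rot: [0.728, 0.686, -0.0, -0.0]
contact_force: [-1.0, -0.5, -1.9]
opening: 0.0634
```

Run:
```python
from h import *
b=snap('side','s2')[:,:,::-1]
cv2.imwrite('pics/s2b.png',cv2.resize(b[110:260,190:350],(800,750))[:600])
```

```text
(no output)
```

View pics/s2b.png

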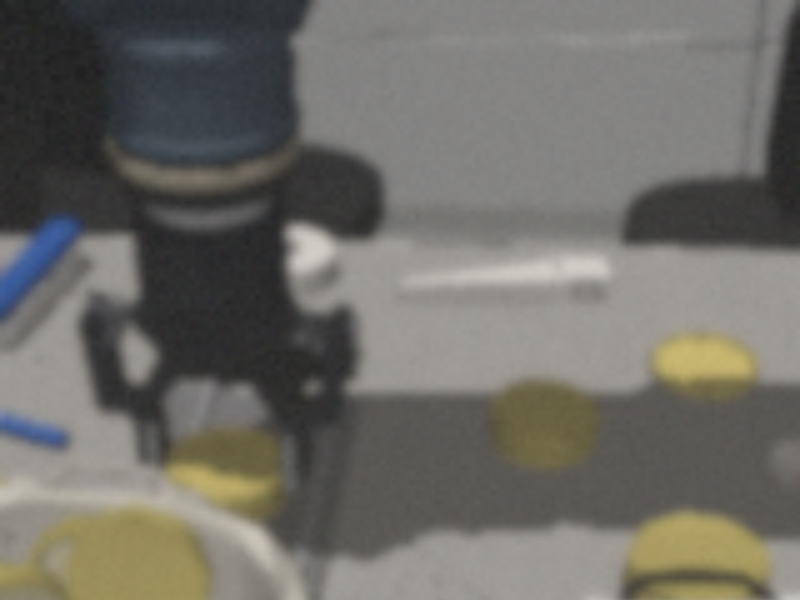

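>>> play_rows:
  increments:
    - {"delta_rot": [0, 0, 0], "linear": [-0.003, 0.0015, 0.015], "hand": 0.055}
    - {"delta_rot": [0, 0, 0], "linear": [0, 0, 0.015], "hand": 0.055}
    - {"delta_rot": [0, 0, 0], "linear": [0, 0, 0.005], "hand": 0.055}
    - {"delta_rot": [0, 0, 0], "linear": [0, 0, 0.002], "hand": 0.055}
    - {"delta_rot": [0, 0, 0], "linear": [0, 0, 0], "hand": 0.055}
    - {"delta_rot": [0, 0, 0], "linear": [0, 0, 0], "hand": 0.055}

```text
clock: 10.17
ee_pos: [0.6119, -0.0149, 0.0396]
tcp_rot: [0.728, 0.686, 0.0, 0.0]
contact_force: [0.6, 0.7, -0.4]
opening: 0.0636
```

>>> play_rows:
  increments:
    - {"delta_rot": [0, 0, 0], "linear": [0, 0, 0.0015], "hand": 0.055}
    - {"delta_rot": [0, 0, 0], "linear": [0, 0, 0], "hand": 0.055}

```text
clock: 10.33
ee_pos: [0.6121, -0.0148, 0.0378]
tcp_rot: [0.728, 0.686, 0.0, 0.0]
contact_force: [0.2, 0.2, -1.2]
opening: 0.0636
```

>>> play_rows:
  increments:
    - {"delta_rot": [0, 0, 0], "linear": [0, 0, 0.002], "hand": 0.055}
    - {"delta_rot": [0, 0, 0], "linear": [0, 0, 0], "hand": 0.055}

```text
clock: 10.5
ee_pos: [0.6118, -0.0149, 0.0352]
tcp_rot: [0.728, 0.686, 0.0, 0.0]
contact_force: [0.1, -0.4, -1.6]
opening: 0.0638
```

>>> play_rows:
  increments:
    - {"delta_rot": [0, 0, 0], "linear": [0, 0, 0.001], "hand": 0.055}
    - {"delta_rot": [0, 0, 0], "linear": [0, 0, 0], "hand": 0.055}

```text
clock: 10.67
ee_pos: [0.6119, -0.0148, 0.0351]
tcp_rot: [0.728, 0.686, 0.0, 0.0]
contact_force: [-4.7, 0.2, 11.4]
opening: 0.0637
```

>>> play_rows:
  increments:
    - {"delta_rot": [0, 0, 0], "linear": [0.002, 0, -0.001], "hand": 0.055}
    - {"delta_rot": [0, 0, 0], "linear": [0.001, 0, 0], "hand": 0.055}
    - {"delta_rot": [0, 0, 0], "linear": [0, 0, 0], "hand": 0.055}

```text
clock: 10.92
ee_pos: [0.6121, -0.0116, 0.0353]
tcp_rot: [0.728, 0.686, 0.0, 0.0]
contact_force: [-1.3, 0.3, -0.1]
opening: 0.0633
```

>>> play_rows:
  increments:
    - {"delta_rot": [0, 0, 0], "linear": [0, 0, 0], "hand": 0.085}
    - {"delta_rot": [0, 0, 0], "linear": [0, 0, 0], "hand": 0.085}
    - {"delta_rot": [0, 0, 0], "linear": [0, 0, 0], "hand": 0.085}
    - {"delta_rot": [0, 0, 0], "linear": [0, 0, -0.01], "hand": 0.085}
    - {"delta_rot": [0, 0, 0], "linear": [0, 0, -0.035], "hand": 0.085}
    - {"delta_rot": [0, 0, 0], "linear": [0, 0, 0], "hand": 0.085}

```text
clock: 11.42
ee_pos: [0.6144, -0.0119, 0.0861]
tcp_rot: [0.728, 0.686, 0.002, 0.002]
contact_force: [1.6, 0.5, 1.9]
opening: 0.0848
```

>>> play_rows:
  increments:
    - {"delta_rot": [0, 0, 0], "linear": [-0.0227, -0.0282, 0], "hand": 0.085}
    - {"delta_rot": [0, 0, 0], "linear": [-0.0227, -0.0282, 0], "hand": 0.085}
    - {"delta_rot": [0, 0, 0], "linear": [-0.0227, -0.0282, 0], "hand": 0.085}
    - {"delta_rot": [0, 0, 0], "linear": [-0.0227, -0.0282, 0], "hand": 0.085}
    - {"delta_rot": [0, 0, 0], "linear": [-0.0227, -0.0282, 0], "hand": 0.085}
    - {"delta_rot": [0, 0, 0], "linear": [-0.0227, -0.0282, 0], "hand": 0.085}
    - {"delta_rot": [0, 0, 0], "linear": [0, 0, 0], "hand": 0.085}
    - {"delta_rot": [0, 0, 0], "linear": [0, 0, 0], "hand": 0.085}

```text
clock: 12.08
ee_pos: [0.4343, -0.1387, 0.0813]
tcp_rot: [0.729, 0.685, 0.0, 0.001]
contact_force: [0.5, 0.3, 0.3]
opening: 0.0848
```

>>> play_rows:
  increments:
    - {"delta_rot": [0, 0, 0], "linear": [0, 0, 0.03], "hand": 0.085}
    - {"delta_rot": [0, 0, 0], "linear": [0, 0, 0.02], "hand": 0.085}
    - {"delta_rot": [0, 0, 0], "linear": [0, 0, 0.009], "hand": 0.085}
    - {"delta_rot": [0, 0, 0], "linear": [0, 0, 0], "hand": 0.085}

```text
clock: 12.42
ee_pos: [0.4346, -0.137, 0.0201]
tcp_rot: [0.728, 0.686, -0.001, -0.001]
contact_force: [-0.2, 0.3, -1.1]
opening: 0.085
```

>>> play_rows:
  increments:
    - {"delta_rot": [0, 0, 0], "linear": [0, 0.002, -0.0065], "hand": 0.085}
    - {"delta_rot": [0, 0, 0], "linear": [0, 0, 0], "hand": 0.06}
    - {"delta_rot": [0, 0, 0], "linear": [0, 0, 0], "hand": 0.055}
    - {"delta_rot": [0, 0, 0], "linear": [0, 0, 0], "hand": 0.055}
    - {"delta_rot": [0, 0, 0], "linear": [0, 0, 0], "hand": 0.055}
    - {"delta_rot": [0, 0, 0], "linear": [0, 0, 0], "hand": 0.055}

```text
clock: 12.92
ee_pos: [0.4385, -0.1381, 0.03]
tcp_rot: [0.728, 0.686, 0.001, 0.002]
contact_force: [-3.0, 2.7, 24.5]
opening: 0.0639
```

>>> play_rows:
  increments:
    - {"delta_rot": [0, 0, 0], "linear": [0, 0, -0.02], "hand": 0.055}
    - {"delta_rot": [0, 0, 0], "linear": [0, 0, -0.03], "hand": 0.055}
    - {"delta_rot": [0, 0, 0], "linear": [0, 0, 0], "hand": 0.055}

```text
clock: 13.17
ee_pos: [0.4396, -0.1385, 0.0828]
tcp_rot: [0.728, 0.686, 0.002, 0.003]
contact_force: [1.9, -0.5, 0.4]
opening: 0.0632
```

>>> play_rows:
  increments:
    - {"delta_rot": [0, 0, 0], "linear": [0.0136, 0.0331, 0], "hand": 0.055}
    - {"delta_rot": [0, 0, 0], "linear": [0.0136, 0.0331, 0], "hand": 0.055}
    - {"delta_rot": [0, 0, 0], "linear": [0.0136, 0.0331, 0], "hand": 0.055}
    - {"delta_rot": [0, 0, 0], "linear": [0.0136, 0.0331, 0], "hand": 0.055}
    - {"delta_rot": [0, 0, 0], "linear": [0.0136, 0.0331, 0], "hand": 0.055}
    - {"delta_rot": [0, 0, 0], "linear": [0, 0, 0], "hand": 0.055}
    - {"delta_rot": [0, 0, 0], "linear": [0, 0, 0], "hand": 0.055}

```text
clock: 13.75
ee_pos: [0.6077, -0.079, 0.0778]
tcp_rot: [0.727, 0.686, 0.0, 0.0]
contact_force: [-0.0, -0.2, -0.5]
opening: 0.063
```

>>> play_rows:
  increments:
    - {"delta_rot": [0, 0, 0], "linear": [-0.0025, 0.001, 0.015], "hand": 0.055}
    - {"delta_rot": [0, 0, 0], "linear": [0, 0, 0.015], "hand": 0.055}
    - {"delta_rot": [0, 0, 0], "linear": [0, 0, 0.004], "hand": 0.055}
    - {"delta_rot": [0, 0, 0], "linear": [0, 0, 0], "hand": 0.055}
    - {"delta_rot": [0, 0, 0], "linear": [0, 0, 0], "hand": 0.055}

```text
clock: 14.17
ee_pos: [0.6068, -0.0826, 0.0446]
tcp_rot: [0.728, 0.685, 0.0, 0.0]
contact_force: [-0.7, 0.3, -0.1]
opening: 0.0631
```

>>> play_rows:
  increments:
    - {"delta_rot": [0, 0, 0], "linear": [0, 0, 0.002], "hand": 0.055}
    - {"delta_rot": [0, 0, 0], "linear": [0, 0, 0], "hand": 0.055}

```text
clock: 14.33
ee_pos: [0.6073, -0.0825, 0.0425]
tcp_rot: [0.728, 0.686, 0.0, 0.0]
contact_force: [0.5, -1.1, -0.4]
opening: 0.0634
```

>>> play_rows:
  increments:
    - {"delta_rot": [0, 0, 0], "linear": [0, 0, 0.002], "hand": 0.055}
    - {"delta_rot": [0, 0, 0], "linear": [0, 0, 0], "hand": 0.055}

```text
clock: 14.5
ee_pos: [0.6071, -0.0824, 0.0399]
tcp_rot: [0.728, 0.686, 0.0, 0.0]
contact_force: [0.7, -0.1, -0.8]
opening: 0.063
```

>>> play_rows:
  increments:
    - {"delta_rot": [0, 0, 0], "linear": [0, 0.001, 0.0015], "hand": 0.055}
    - {"delta_rot": [0, 0, 0], "linear": [0, 0, 0], "hand": 0.055}

```text
clock: 14.67
ee_pos: [0.6082, -0.0824, 0.0382]
tcp_rot: [0.728, 0.686, 0.0, 0.0]
contact_force: [0.2, -0.4, -1.6]
opening: 0.0634
```

>>> play_rows:
  increments:
    - {"delta_rot": [0, 0, 0], "linear": [0, 0, 0.001], "hand": 0.055}
    - {"delta_rot": [0, 0, 0], "linear": [0, 0, 0], "hand": 0.055}

```text
clock: 14.83
ee_pos: [0.6083, -0.0825, 0.0382]
tcp_rot: [0.728, 0.686, 0.0, 0.0]
contact_force: [-4.7, 0.6, 13.5]
opening: 0.0629
```

>>> play_rows:
  increments:
    - {"delta_rot": [0, 0, 0], "linear": [0.001, 0, -0.001], "hand": 0.055}
    - {"delta_rot": [0, 0, 0], "linear": [0.001, 0, 0], "hand": 0.055}
    - {"delta_rot": [0, 0, 0], "linear": [0, 0, 0], "hand": 0.055}

```text
clock: 15.08
ee_pos: [0.6082, -0.0802, 0.0382]
tcp_rot: [0.728, 0.686, 0.0, -0.0]
contact_force: [0.2, 0.9, 2.4]
opening: 0.0635
```

>>> play_rows:
  increments:
    - {"delta_rot": [0, 0, 0], "linear": [0.001, 0, 0], "hand": 0.055}
    - {"delta_rot": [0, 0, 0], "linear": [0, 0, 0], "hand": 0.055}

```text
clock: 15.25
ee_pos: [0.6083, -0.0794, 0.0383]
tcp_rot: [0.728, 0.686, -0.0, 0.0]
contact_force: [0.5, 0.5, 0.4]
opening: 0.0632
```

>>> play_rows:
  increments:
    - {"delta_rot": [0, 0, 0], "linear": [0.0015, 0, 0], "hand": 0.055}
    - {"delta_rot": [0, 0, 0], "linear": [0, 0, 0], "hand": 0.055}

```text
clock: 15.42
ee_pos: [0.6084, -0.0778, 0.0383]
tcp_rot: [0.728, 0.686, -0.0, -0.0]
contact_force: [0.2, 0.7, -0.7]
opening: 0.0629
```

>>> play_rows:
  increments:
    - {"delta_rot": [0, 0, 0], "linear": [0, 0, 0], "hand": 0.085}
    - {"delta_rot": [0, 0, 0], "linear": [0, 0, 0], "hand": 0.085}
    - {"delta_rot": [0, 0, 0], "linear": [0, 0, 0], "hand": 0.085}
    - {"delta_rot": [0, 0, 0], "linear": [0, 0, -0.01], "hand": 0.085}
    - {"delta_rot": [0, 0, 0], "linear": [0, 0, -0.035], "hand": 0.085}
    - {"delta_rot": [0, 0, 0], "linear": [0, 0, -0.035], "hand": 0.085}
    - {"delta_rot": [0, 0, 0], "linear": [0, 0, 0], "hand": 0.085}

```text
clock: 16.0
ee_pos: [0.6113, -0.0784, 0.1257]
tcp_rot: [0.728, 0.686, 0.003, 0.003]
contact_force: [1.1, -0.6, 0.4]
opening: 0.0851
```

>>> play_rows:
  increments:
    - {"delta_rot": [0, 0, 0], "linear": [-0.0354, 0.0018, 0], "hand": 0.085}
    - {"delta_rot": [0, 0, 0], "linear": [-0.0354, 0.0018, 0], "hand": 0.085}
    - {"delta_rot": [0, 0, 0], "linear": [-0.0354, 0.0018, 0], "hand": 0.085}
    - {"delta_rot": [0, 0, 0], "linear": [-0.0354, 0.0018, 0], "hand": 0.085}
    - {"delta_rot": [0, 0, 0], "linear": [-0.0354, 0.0018, 0], "hand": 0.085}
    - {"delta_rot": [0, 0, 0], "linear": [-0.0354, 0.0018, 0], "hand": 0.085}
    - {"delta_rot": [0, 0, 0], "linear": [-0.0354, 0.0018, 0], "hand": 0.085}
    - {"delta_rot": [0, 0, 0], "linear": [0, 0, 0], "hand": 0.085}
    - {"delta_rot": [0, 0, 0], "linear": [0, 0, 0], "hand": 0.085}

```text
clock: 16.75
ee_pos: [0.6056, -0.328, 0.1186]
tcp_rot: [0.729, 0.685, 0.0, 0.0]
contact_force: [-0.0, 0.8, 0.5]
opening: 0.0851
```

>>> play_rows:
  increments:
    - {"delta_rot": [0, 0, 0], "linear": [0, 0, 0.035], "hand": 0.085}
    - {"delta_rot": [0, 0, 0], "linear": [0, 0, 0.035], "hand": 0.085}
    - {"delta_rot": [0, 0, 0], "linear": [0, 0, 0.01], "hand": 0.085}
    - {"delta_rot": [0, 0, 0], "linear": [0, 0, 0], "hand": 0.085}
    - {"delta_rot": [0, 0, 0], "linear": [0, 0, 0], "hand": 0.085}

```text
clock: 17.17
ee_pos: [0.6064, -0.3254, 0.0395]
tcp_rot: [0.728, 0.686, 0.0, 0.0]
contact_force: [0.4, 0.9, 0.3]
opening: 0.085
```

>>> play_rows:
  increments:
    - {"delta_rot": [0, 0, 0], "linear": [-0.001, 0.003, 0.006], "hand": 0.085}
    - {"delta_rot": [0, 0, 0], "linear": [0, 0, 0.005], "hand": 0.085}
    - {"delta_rot": [0, 0, 0], "linear": [0, 0, 0], "hand": 0.085}
    - {"delta_rot": [0, 0, 0], "linear": [0, 0, 0], "hand": 0.06}
    - {"delta_rot": [0, 0, 0], "linear": [0, 0, 0], "hand": 0.055}
    - {"delta_rot": [0, 0, 0], "linear": [0, 0, 0], "hand": 0.055}
    - {"delta_rot": [0, 0, 0], "linear": [0, 0, 0], "hand": 0.055}
    - {"delta_rot": [0, 0, 0], "linear": [0, 0, 0], "hand": 0.055}

```text
clock: 17.83
ee_pos: [0.6093, -0.3274, 0.0285]
tcp_rot: [0.728, 0.686, 0.0, 0.001]
contact_force: [-2.2, 1.6, 8.2]
opening: 0.063
```

>>> play_rows:
  increments:
    - {"delta_rot": [0, 0, 0], "linear": [0, 0, -0.02], "hand": 0.055}
    - {"delta_rot": [0, 0, 0], "linear": [0, 0, -0.04], "hand": 0.055}
    - {"delta_rot": [0, 0, 0], "linear": [0, 0, -0.03], "hand": 0.055}
    - {"delta_rot": [0, 0, 0], "linear": [0, 0, 0], "hand": 0.055}

```text
clock: 18.17
ee_pos: [0.6115, -0.3286, 0.1246]
tcp_rot: [0.728, 0.686, 0.001, 0.004]
contact_force: [1.4, -0.5, -0.5]
opening: 0.0633
```

>>> play_rows:
  increments:
    - {"delta_rot": [0, 0, 0], "linear": [0.0365, -0.0035, 0], "hand": 0.055}
    - {"delta_rot": [0, 0, 0], "linear": [0.0365, -0.0035, 0], "hand": 0.055}
    - {"delta_rot": [0, 0, 0], "linear": [0.0365, -0.0035, 0], "hand": 0.055}
    - {"delta_rot": [0, 0, 0], "linear": [0.0365, -0.0035, 0], "hand": 0.055}
    - {"delta_rot": [0, 0, 0], "linear": [0.0365, -0.0035, 0], "hand": 0.055}
    - {"delta_rot": [0, 0, 0], "linear": [0, 0, 0.02], "hand": 0.055}
    - {"delta_rot": [0, 0, 0], "linear": [0, 0, 0.02], "hand": 0.055}
    - {"delta_rot": [0, 0, 0], "linear": [0, 0, 0], "hand": 0.055}
    - {"delta_rot": [0, 0, 0], "linear": [0, 0, 0], "hand": 0.055}

```text
clock: 18.92
ee_pos: [0.6019, -0.1439, 0.077]
tcp_rot: [0.728, 0.686, -0.0, -0.001]
contact_force: [-0.4, -0.5, -0.4]
opening: 0.0633
```

>>> play_rows:
  increments:
    - {"delta_rot": [0, 0, 0], "linear": [-0.0015, 0.003, 0.015], "hand": 0.055}
    - {"delta_rot": [0, 0, 0], "linear": [0, 0, 0.015], "hand": 0.055}
    - {"delta_rot": [0, 0, 0], "linear": [0, 0, 0.004], "hand": 0.055}
    - {"delta_rot": [0, 0, 0], "linear": [0, 0, 0], "hand": 0.055}
    - {"delta_rot": [0, 0, 0], "linear": [0, 0, 0], "hand": 0.055}

```text
clock: 19.33
ee_pos: [0.6058, -0.1461, 0.0444]
tcp_rot: [0.728, 0.685, 0.0, 0.0]
contact_force: [-0.4, -0.8, -0.8]
opening: 0.0635
```

>>> play_rows:
  increments:
    - {"delta_rot": [0, 0, 0], "linear": [0, 0, 0.002], "hand": 0.055}
    - {"delta_rot": [0, 0, 0], "linear": [0, 0, 0], "hand": 0.055}

```text
clock: 19.5
ee_pos: [0.6058, -0.1459, 0.0421]
tcp_rot: [0.728, 0.686, 0.0, 0.0]
contact_force: [0.6, -0.2, -1.2]
opening: 0.0634
```

>>> play_rows:
  increments:
    - {"delta_rot": [0, 0, 0], "linear": [0, 0, 0.002], "hand": 0.055}
    - {"delta_rot": [0, 0, 0], "linear": [0, 0, 0], "hand": 0.055}

```text
clock: 19.67
ee_pos: [0.6054, -0.1457, 0.0394]
tcp_rot: [0.728, 0.686, 0.0, 0.0]
contact_force: [-0.1, -0.0, -0.9]
opening: 0.0631
```

>>> play_rows:
  increments:
    - {"delta_rot": [0, 0, 0], "linear": [0, 0, 0.0015], "hand": 0.055}
    - {"delta_rot": [0, 0, 0], "linear": [0, 0, 0], "hand": 0.055}

```text
clock: 19.83
ee_pos: [0.6053, -0.1457, 0.0376]
tcp_rot: [0.728, 0.686, -0.0, -0.0]
contact_force: [0.2, -0.4, 0.0]
opening: 0.0637
```

>>> play_rows:
  increments:
    - {"delta_rot": [0, 0, 0], "linear": [0, 0, 0.001], "hand": 0.055}
    - {"delta_rot": [0, 0, 0], "linear": [0, 0, 0], "hand": 0.055}

```text
clock: 20.0
ee_pos: [0.6053, -0.1457, 0.0367]
tcp_rot: [0.728, 0.686, -0.0, -0.0]
contact_force: [-0.5, -0.4, -0.4]
opening: 0.0635
```

Slide the spacer along to close up the row while it is held, watching the force.

>>> play_rows:
  increments:
    - {"delta_rot": [0, 0, 0], "linear": [0.0015, 0, 0.0005], "hand": 0.055}
    - {"delta_rot": [0, 0, 0], "linear": [0.0015, 0, 0], "hand": 0.055}
    - {"delta_rot": [0, 0, 0], "linear": [0, 0, 0], "hand": 0.055}

```text
clock: 20.25
ee_pos: [0.6057, -0.1433, 0.0366]
tcp_rot: [0.728, 0.685, -0.0, 0.001]
contact_force: [0.4, -6.5, 1.7]
opening: 0.0633
```

>>> play_rows:
  increments:
    - {"delta_rot": [0, 0, 0], "linear": [0.0015, 0, 0], "hand": 0.055}
    - {"delta_rot": [0, 0, 0], "linear": [0, 0, 0], "hand": 0.055}

```text
clock: 20.42
ee_pos: [0.6058, -0.143, 0.0367]
tcp_rot: [0.728, 0.685, -0.001, 0.002]
contact_force: [-1.0, -15.6, 0.5]
opening: 0.0635
```

>>> play_rows:
  increments:
    - {"delta_rot": [0, 0, 0], "linear": [0.001, 0, 0], "hand": 0.055}
    - {"delta_rot": [0, 0, 0], "linear": [0, 0, 0], "hand": 0.055}

```text
clock: 20.58
ee_pos: [0.6059, -0.1428, 0.0368]
tcp_rot: [0.729, 0.685, -0.002, 0.002]
contact_force: [-3.1, -20.9, 1.8]
opening: 0.0634
```

>>> play_rows:
  increments:
    - {"delta_rot": [0, 0, 0], "linear": [-0.003, 0, 0], "hand": 0.085}
    - {"delta_rot": [0, 0, 0], "linear": [0, 0, 0], "hand": 0.085}
    - {"delta_rot": [0, 0, 0], "linear": [0, 0, 0], "hand": 0.085}
    - {"delta_rot": [0, 0, 0], "linear": [0, 0, -0.02], "hand": 0.085}
    - {"delta_rot": [0, 0, 0], "linear": [0, 0, -0.04], "hand": 0.085}
    - {"delta_rot": [0, 0, 0], "linear": [0, 0, -0.04], "hand": 0.085}
    - {"delta_rot": [0, 0, 0], "linear": [0, 0, -0.03], "hand": 0.085}

```text
clock: 21.17
ee_pos: [0.6058, -0.1427, 0.1694]
tcp_rot: [0.728, 0.686, 0.001, 0.001]
contact_force: [0.2, 0.4, 0.2]
opening: 0.0851
```

>>> play_rows:
  increments:
    - {"delta_rot": [0, 0, 0], "linear": [0.03, -0.028, 0], "hand": 0.05}
    - {"delta_rot": [0, 0, 0], "linear": [0.03, -0.028, 0], "hand": 0.05}
    - {"delta_rot": [0, 0, 0], "linear": [0.03, -0.028, 0], "hand": 0.05}
    - {"delta_rot": [0, 0, 0], "linear": [0.03, -0.028, 0], "hand": 0.05}
    - {"delta_rot": [0, 0, 0], "linear": [0.03, -0.028, 0], "hand": 0.05}
    - {"delta_rot": [0, 0, 0], "linear": [0.03, -0.028, 0], "hand": 0.05}
    - {"delta_rot": [0, 0, 0], "linear": [0.03, -0.028, 0], "hand": 0.05}
    - {"delta_rot": [0, 0, 0], "linear": [0.03, -0.028, 0], "hand": 0.05}
    - {"delta_rot": [0, 0, 0], "linear": [0.03, 0, 0], "hand": 0.05}

```text
clock: 21.92
ee_pos: [0.3936, 0.1409, 0.1664]
tcp_rot: [0.728, 0.686, -0.001, -0.001]
contact_force: [2.4, -0.5, 0.9]
opening: 0.0498
```

Run:
```python
from h import *
a=snap('top','t2')[:,:,::-1]
cv2.imwrite('pics/t2b.png',cv2.resize(a[110:290,140:390],(800,576)))
hsv=cv2.cvtColor(a,cv2.COLOR_BGR2HSV); m=cv2.inRange(hsv,(0,0,175),(180,60,255)); 
q=np.zeros_like(m);q[190:290,300:385]=m[190:290,300:385]
c=max(cv2.findContours(q,0,cv2.CHAIN_APPROX_NONE)[0],key=cv2.contourArea);P=ray('top',c[:,0],.02)[:,:2].astype(np.float32)
print(cv2.contourArea(c),cv2.minAreaRect(P),cv2.boxPoints(cv2.minAreaRect(P)).round(4).tolist())
print('tri',cv2.minEnclosingTriangle(P[:,None])[1].round(4).tolist())
```

```text
537.0 ((0.43051838874816895, -0.325904905796051), (0.14474059641361237, 0.02898789569735527), 3.2873308658599854) [[0.35740000009536743, -0.3156000077724457], [0.35910001397132874, -0.34450000524520874], [0.503600001335144, -0.3361999988555908], [0.5019000172615051, -0.30730000138282776]]
tri [[[0.5357999801635742, -0.3066999912261963]], [[0.423799991607666, -0.3375000059604645]], [[0.2939000129699707, -0.31790000200271606]]]
```

View pics/t2b.png

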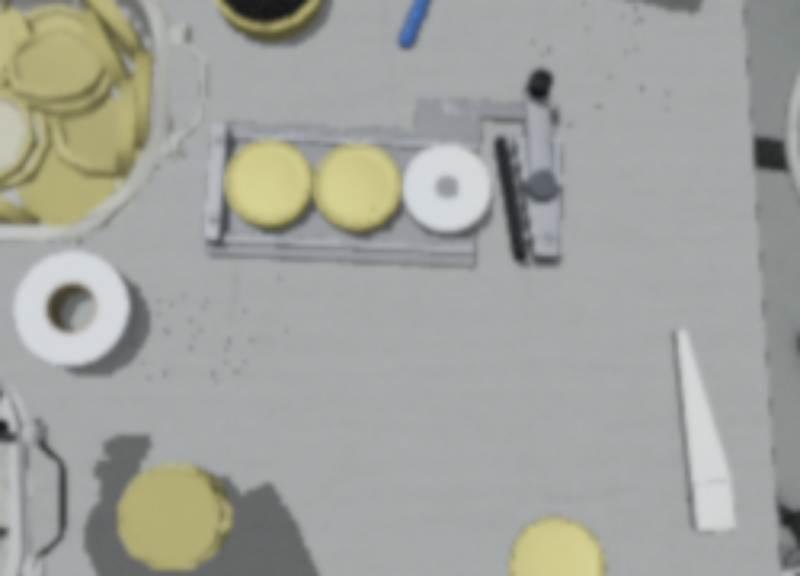

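The wedge was knocked aside: the white wedge now has its butt at about (715,510) and tip at (680,330) in the crop. The row of tin, tin, spacer is closed up, the lever is open with the knob at (540,82), and the bystanders look untouched. Wedge origin ≈ (0.375,-0.329), yaw ≈ 0.057.

>>> play_rows:
  increments:
    - {"delta_rot": [0, 0, 0.06], "linear": [-0.039, 0.0008, 0], "hand": 0.05}
    - {"delta_rot": [0, 0, 0], "linear": [-0.039, 0.0008, 0], "hand": 0.05}
    - {"delta_rot": [0, 0, 0], "linear": [-0.039, 0.0008, 0], "hand": 0.05}
    - {"delta_rot": [0, 0, 0], "linear": [-0.039, 0.0008, 0], "hand": 0.05}
    - {"delta_rot": [0, 0, 0], "linear": [-0.039, 0.0008, 0], "hand": 0.05}
    - {"delta_rot": [0, 0, 0], "linear": [-0.039, 0.0008, 0], "hand": 0.05}
    - {"delta_rot": [0, 0, 0], "linear": [-0.039, 0.0008, 0], "hand": 0.05}
    - {"delta_rot": [0, 0, 0], "linear": [-0.039, 0.0008, 0], "hand": 0.05}
    - {"delta_rot": [0, 0, 0], "linear": [-0.039, 0.0008, 0], "hand": 0.05}
    - {"delta_rot": [0, 0, 0], "linear": [-0.039, 0.0008, 0], "hand": 0.05}

```text
clock: 22.8
ee_pos: [0.3612, -0.2503, 0.1665]
tcp_rot: [0.748, 0.663, 0.0, 0.0]
contact_force: [1.5, 0.3, 0.7]
opening: 0.05
```

>>> play_rows:
  increments:
    - {"delta_rot": [0, 0, 0.12], "linear": [0, 0, 0], "hand": 0.05}
    - {"delta_rot": [0, 0, 0.12], "linear": [0, 0, 0], "hand": 0.05}
    - {"delta_rot": [0, 0, 0.12], "linear": [0, 0, 0], "hand": 0.05}
    - {"delta_rot": [0, 0, 0.12], "linear": [0, 0, 0], "hand": 0.05}
    - {"delta_rot": [0, 0, 0.12], "linear": [0, 0, 0], "hand": 0.05}
    - {"delta_rot": [0, 0, 0.12], "linear": [0, 0, 0], "hand": 0.05}
    - {"delta_rot": [0, 0, 0.12], "linear": [0, 0, 0], "hand": 0.05}
    - {"delta_rot": [0, 0, 0.12], "linear": [0, 0, 0], "hand": 0.05}
    - {"delta_rot": [0, 0, 0.12], "linear": [0, 0, 0], "hand": 0.05}
    - {"delta_rot": [0, 0, 0.12], "linear": [0, 0, 0], "hand": 0.05}

```text
clock: 23.63
ee_pos: [0.3619, -0.2483, 0.1663]
tcp_rot: [0.992, 0.122, 0.0, -0.0]
contact_force: [0.7, -0.5, -0.4]
opening: 0.0502
```

>>> play_rows:
  increments:
    - {"delta_rot": [0, 0, 0.12], "linear": [0, 0, 0], "hand": 0.05}
    - {"delta_rot": [0, 0, 0.07], "linear": [0, 0, 0], "hand": 0.05}
    - {"delta_rot": [0, 0, 0], "linear": [0, 0, 0], "hand": 0.05}

```text
clock: 23.88
ee_pos: [0.3619, -0.2484, 0.1663]
tcp_rot: [1.0, 0.029, 0.0, -0.0]
contact_force: [0.3, 0.1, -0.5]
opening: 0.0502
```

>>> play_rows:
  increments:
    - {"delta_rot": [0, 0, 0], "linear": [0.004, 0.0406, 0], "hand": 0.05}
    - {"delta_rot": [0, 0, 0], "linear": [0.0044, 0.0406, 0], "hand": 0.05}
    - {"delta_rot": [0, 0, 0], "linear": [0, 0, 0.04], "hand": 0.05}
    - {"delta_rot": [0, 0, 0], "linear": [0, 0, 0.04], "hand": 0.05}
    - {"delta_rot": [0, 0, 0], "linear": [0, 0, 0.03], "hand": 0.05}
    - {"delta_rot": [0, 0, 0], "linear": [0, 0, 0.02], "hand": 0.05}
    - {"delta_rot": [0, 0, 0], "linear": [0, 0, 0], "hand": 0.05}
    - {"delta_rot": [0, 0, 0], "linear": [0, 0, 0], "hand": 0.05}

```text
clock: 24.55
ee_pos: [0.3747, -0.3286, 0.0362]
tcp_rot: [1.0, 0.031, -0.001, -0.001]
contact_force: [-0.0, 0.1, 0.1]
opening: 0.0501
```

>>> play_rows:
  increments:
    - {"delta_rot": [0, 0, 0], "linear": [0, 0, 0.005], "hand": 0.05}
    - {"delta_rot": [0, 0, 0], "linear": [0, 0, 0.004], "hand": 0.05}
    - {"delta_rot": [0, 0, 0], "linear": [0, 0, 0], "hand": 0.05}
    - {"delta_rot": [0, 0, 0], "linear": [0, 0, 0], "hand": 0.03}
    - {"delta_rot": [0, 0, 0], "linear": [0, 0, 0], "hand": 0.02}
    - {"delta_rot": [0, 0, 0], "linear": [0, 0, 0], "hand": 0.02}
    - {"delta_rot": [0, 0, 0], "linear": [0, 0, 0], "hand": 0.02}
    - {"delta_rot": [0, 0, 0], "linear": [0, 0, 0], "hand": 0.02}

```text
clock: 25.22
ee_pos: [0.3754, -0.3294, 0.0282]
tcp_rot: [1.0, 0.03, 0.0, 0.0]
contact_force: [-1.5, 2.8, 9.2]
opening: 0.0266
```

>>> play_rows:
  increments:
    - {"delta_rot": [0, 0, 0], "linear": [0, 0, -0.005], "hand": 0.02}
    - {"delta_rot": [0, 0, 0], "linear": [0, 0, -0.005], "hand": 0.02}
    - {"delta_rot": [0, 0, 0], "linear": [0, 0, 0], "hand": 0.02}
    - {"delta_rot": [0, 0, 0], "linear": [0, 0, 0], "hand": 0.02}

```text
clock: 25.55
ee_pos: [0.3753, -0.3293, 0.0378]
tcp_rot: [1.0, 0.03, 0.0, 0.0]
contact_force: [-0.7, -0.0, -1.6]
opening: 0.0266
```

>>> play_rows:
  increments:
    - {"delta_rot": [0, 0, 0.117], "linear": [0, 0, -0.004], "hand": 0.02}
    - {"delta_rot": [0, 0, 0], "linear": [0.0283, 0, 0], "hand": 0.02}
    - {"delta_rot": [0, 0, 0], "linear": [0, -0.03, 0], "hand": 0.02}
    - {"delta_rot": [0, 0, 0], "linear": [0, -0.03, 0], "hand": 0.02}
    - {"delta_rot": [0, 0, 0], "linear": [0, -0.03, 0], "hand": 0.02}
    - {"delta_rot": [0, 0, 0], "linear": [0, -0.03, 0], "hand": 0.02}
    - {"delta_rot": [0, 0, 0], "linear": [0, -0.032, 0], "hand": 0.02}
    - {"delta_rot": [0, 0, 0], "linear": [0, 0, 0], "hand": 0.02}
    - {"delta_rot": [0, 0, 0], "linear": [0, 0, 0], "hand": 0.02}

```text
clock: 26.3
ee_pos: [0.4118, -0.1776, 0.0413]
tcp_rot: [1.0, -0.027, -0.0, -0.0]
contact_force: [0.4, -0.2, -2.7]
opening: 0.0265
```

Run:
```python
from h import *
s=env.read_state();print(s['ee_pos'],s['tcp_rot'],s['joints'])
b=snap('side','s3')[:,:,::-1]
cv2.imwrite('pics/s3b.png',cv2.resize(b[130:250,200:360],(800,600)))
```

```text
[ 0.41183884 -0.17764163  0.0413289 ] [ 9.99641069e-01 -2.67903961e-02 -8.06736698e-05 -3.90915546e-05] [-4.07234781e-01  2.67577719e-01 -5.38086082e-01  7.65311369e-01
  1.26799571e-05  2.78794508e+00]
```

View pics/s3b.png

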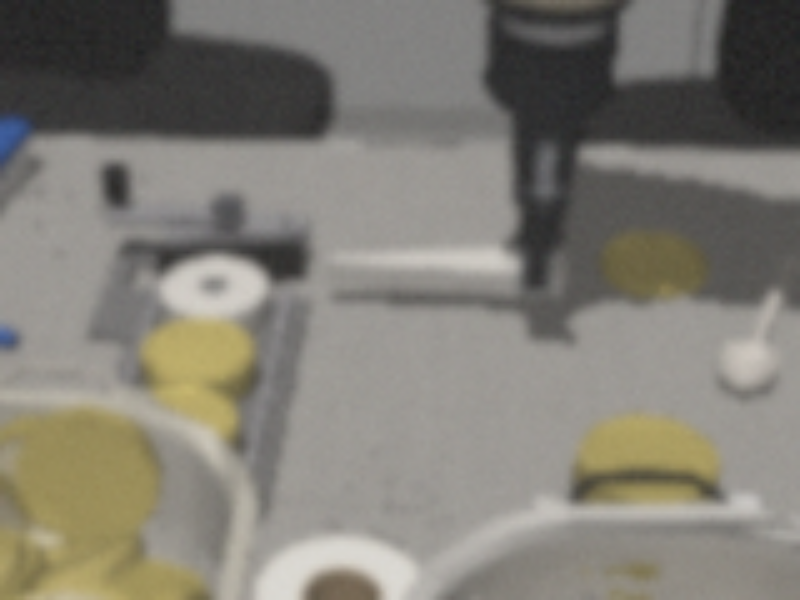

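>>> play_rows:
  increments:
    - {"delta_rot": [0, 0, 0.006], "linear": [0, 0.002, 0.006], "hand": 0.02}
    - {"delta_rot": [0, 0, 0], "linear": [0, 0, 0.005], "hand": 0.02}
    - {"delta_rot": [0, 0, 0], "linear": [0, 0, 0], "hand": 0.02}
    - {"delta_rot": [0, 0, 0], "linear": [0, 0, 0], "hand": 0.02}

```text
clock: 26.68
ee_pos: [0.4112, -0.1814, 0.0297]
tcp_rot: [0.999, -0.032, -0.001, -0.0]
contact_force: [-0.5, 0.2, -1.5]
opening: 0.0268
```

>>> play_rows:
  increments:
    - {"delta_rot": [0, 0, 0], "linear": [0.01, 0, 0.001], "hand": 0.02}
    - {"delta_rot": [0, 0, 0], "linear": [0.01, 0, 0], "hand": 0.02}
    - {"delta_rot": [0, 0, 0], "linear": [0.01, 0, 0], "hand": 0.02}
    - {"delta_rot": [0, 0, 0], "linear": [0.01, 0, 0], "hand": 0.02}
    - {"delta_rot": [0, 0, 0], "linear": [0.01, 0, 0], "hand": 0.02}
    - {"delta_rot": [0, 0, 0], "linear": [0, 0, 0], "hand": 0.02}

```text
clock: 27.18
ee_pos: [0.4642, -0.1843, 0.0295]
tcp_rot: [1.0, -0.031, 0.001, 0.0]
contact_force: [0.4, -0.2, -2.3]
opening: 0.0262
```

>>> play_rows:
  increments:
    - {"delta_rot": [0, 0, 0], "linear": [0.005, -0.0015, 0], "hand": 0.02}
    - {"delta_rot": [0, 0, 0], "linear": [0.005, 0, 0], "hand": 0.02}
    - {"delta_rot": [0, 0, 0], "linear": [0.005, 0, 0], "hand": 0.02}
    - {"delta_rot": [0, 0, 0], "linear": [0, 0, 0], "hand": 0.02}

```text
clock: 27.52
ee_pos: [0.4776, -0.1836, 0.0294]
tcp_rot: [1.0, -0.031, 0.0, 0.0]
contact_force: [-0.2, 1.0, -1.4]
opening: 0.0265
```

>>> play_rows:
  increments:
    - {"delta_rot": [0, 0, 0], "linear": [0.004, -0.001, 0.0005], "hand": 0.02}
    - {"delta_rot": [0, 0, 0], "linear": [0.003, 0, 0], "hand": 0.02}
    - {"delta_rot": [0, 0, 0], "linear": [0, 0, 0], "hand": 0.02}

```text
clock: 27.77
ee_pos: [0.4842, -0.1829, 0.0289]
tcp_rot: [1.0, -0.031, 0.0, 0.0]
contact_force: [0.2, -0.2, -1.7]
opening: 0.0264
```

>>> play_rows:
  increments:
    - {"delta_rot": [0, 0, 0], "linear": [0.003, 0, 0.0008], "hand": 0.02}
    - {"delta_rot": [0, 0, 0], "linear": [0, 0, 0], "hand": 0.02}
    - {"delta_rot": [0, 0, 0], "linear": [0, 0, 0], "hand": 0.045}
    - {"delta_rot": [0, 0, 0], "linear": [0, 0, 0], "hand": 0.045}
    - {"delta_rot": [0, 0, 0], "linear": [0, 0, -0.01], "hand": 0.045}
    - {"delta_rot": [0, 0, 0], "linear": [0, 0, -0.03], "hand": 0.045}
    - {"delta_rot": [0, 0, 0], "linear": [-0.04, 0, 0], "hand": 0}
    - {"delta_rot": [0, 0, 0], "linear": [-0.005, 0, 0], "hand": 0}
    - {"delta_rot": [0, 0, 0], "linear": [0, 0, 0], "hand": 0}
    - {"delta_rot": [0, 0, 0], "linear": [0, 0, 0], "hand": 0}

```text
clock: 28.6
ee_pos: [0.4422, -0.1805, 0.0689]
tcp_rot: [1.0, -0.031, 0.001, 0.0]
contact_force: [1.4, 0.1, 0.1]
opening: 0.0001
```

>>> play_rows:
  increments:
    - {"delta_rot": [0, 0, 0], "linear": [0, 0, 0.02], "hand": 0}
    - {"delta_rot": [0, 0, 0], "linear": [0, 0, 0.015], "hand": 0}
    - {"delta_rot": [0, 0, 0], "linear": [0, 0, 0.002], "hand": 0}
    - {"delta_rot": [0, 0, 0], "linear": [0, 0, 0], "hand": 0}

```text
clock: 28.93
ee_pos: [0.4419, -0.1801, 0.0306]
tcp_rot: [1.0, -0.031, -0.001, -0.0]
contact_force: [0.3, 0.4, 0.5]
opening: 0.0001
```

>>> play_rows:
  increments:
    - {"delta_rot": [0, 0, 0], "linear": [0.008, 0, 0.003], "hand": 0}
    - {"delta_rot": [0, 0, 0], "linear": [0.005, 0, 0], "hand": 0}
    - {"delta_rot": [0, 0, 0], "linear": [0.002, 0, 0], "hand": 0}
    - {"delta_rot": [0, 0, 0], "linear": [0, 0, 0], "hand": 0}

```text
clock: 29.27
ee_pos: [0.4579, -0.1814, 0.0285]
tcp_rot: [1.0, -0.031, 0.001, 0.0]
contact_force: [-0.4, -0.4, 0.4]
opening: 0.0
```

>>> play_rows:
  increments:
    - {"delta_rot": [0, 0, 0], "linear": [0.002, 0, 0], "hand": 0}
    - {"delta_rot": [0, 0, 0], "linear": [0.002, 0, 0], "hand": 0}
    - {"delta_rot": [0, 0, 0], "linear": [0, 0, 0], "hand": 0}

```text
clock: 29.52
ee_pos: [0.4611, -0.1816, 0.0282]
tcp_rot: [1.0, -0.031, 0.0, 0.0]
contact_force: [0.3, -0.5, 0.1]
opening: -0.0001
```

>>> play_rows:
  increments:
    - {"delta_rot": [0, 0, 0], "linear": [0.002, 0, 0], "hand": 0}
    - {"delta_rot": [0, 0, 0], "linear": [0.002, 0, 0], "hand": 0}
    - {"delta_rot": [0, 0, 0], "linear": [0, 0, 0], "hand": 0}

```text
clock: 29.77
ee_pos: [0.4651, -0.1818, 0.0281]
tcp_rot: [1.0, -0.031, 0.0, 0.0]
contact_force: [-0.8, -0.7, -1.0]
opening: 0.0002
```

>>> play_rows:
  increments:
    - {"delta_rot": [0, 0, 0], "linear": [0.002, 0, 0], "hand": 0}
    - {"delta_rot": [0, 0, 0], "linear": [0.002, 0, 0], "hand": 0}
    - {"delta_rot": [0, 0, 0], "linear": [0, 0, 0], "hand": 0}

```text
clock: 30.02
ee_pos: [0.4691, -0.182, 0.028]
tcp_rot: [1.0, -0.031, 0.0, 0.0]
contact_force: [-0.4, 0.8, 0.3]
opening: -0.0002
```

>>> play_rows:
  increments:
    - {"delta_rot": [0, 0, 0], "linear": [0.002, 0, 0], "hand": 0}
    - {"delta_rot": [0, 0, 0], "linear": [0, 0, 0], "hand": 0}

```text
clock: 30.18
ee_pos: [0.4709, -0.1821, 0.028]
tcp_rot: [1.0, -0.031, -0.0, 0.0]
contact_force: [-0.1, 0.1, 0.4]
opening: -0.0
```

>>> play_rows:
  increments:
    - {"delta_rot": [0, 0, 0], "linear": [0.002, 0, 0], "hand": 0}
    - {"delta_rot": [0, 0, 0], "linear": [0, 0, 0], "hand": 0}

```text
clock: 30.35
ee_pos: [0.4728, -0.1823, 0.028]
tcp_rot: [1.0, -0.031, -0.0, 0.0]
contact_force: [-1.9, -0.1, 0.1]
opening: 0.0001
```

>>> play_rows:
  increments:
    - {"delta_rot": [0, 0, 0], "linear": [0.002, 0, 0], "hand": 0}
    - {"delta_rot": [0, 0, 0], "linear": [0, 0, 0], "hand": 0}

```text
clock: 30.52
ee_pos: [0.4746, -0.1824, 0.028]
tcp_rot: [1.0, -0.031, -0.0, 0.0]
contact_force: [-4.3, -1.0, 3.2]
opening: -0.0002
```

>>> play_rows:
  increments:
    - {"delta_rot": [0, 0, 0], "linear": [0.002, 0, 0], "hand": 0}
    - {"delta_rot": [0, 0, 0], "linear": [0, 0, 0], "hand": 0}

```text
clock: 30.68
ee_pos: [0.4762, -0.1825, 0.0279]
tcp_rot: [1.0, -0.031, -0.001, 0.0]
contact_force: [-6.0, -0.6, 4.7]
opening: -0.0001
```

>>> play_rows:
  increments:
    - {"delta_rot": [0, 0, 0], "linear": [0.002, 0, 0], "hand": 0}
    - {"delta_rot": [0, 0, 0], "linear": [0, 0, 0], "hand": 0}

```text
clock: 30.85
ee_pos: [0.4779, -0.1826, 0.0279]
tcp_rot: [1.0, -0.031, -0.001, 0.0]
contact_force: [-9.6, -0.7, 7.6]
opening: 0.0002
```

>>> play_rows:
  increments:
    - {"delta_rot": [0, 0, 0], "linear": [0.0015, 0, 0], "hand": 0}
    - {"delta_rot": [0, 0, 0], "linear": [0, 0, 0], "hand": 0}

```text
clock: 31.02
ee_pos: [0.4791, -0.1827, 0.0279]
tcp_rot: [1.0, -0.031, -0.001, 0.0]
contact_force: [-10.3, -0.3, 8.2]
opening: 0.0002
```

>>> play_rows:
  increments:
    - {"delta_rot": [0, 0, 0], "linear": [0.002, 0, 0], "hand": 0}
    - {"delta_rot": [0, 0, 0], "linear": [0, 0, 0], "hand": 0}

```text
clock: 31.18
ee_pos: [0.481, -0.1828, 0.0279]
tcp_rot: [1.0, -0.031, -0.001, 0.0]
contact_force: [-12.2, -0.9, 8.1]
opening: 0.0
```

>>> play_rows:
  increments:
    - {"delta_rot": [0, 0, 0], "linear": [0.002, 0, 0], "hand": 0}
    - {"delta_rot": [0, 0, 0], "linear": [0, 0, 0], "hand": 0}

```text
clock: 31.35
ee_pos: [0.4832, -0.1829, 0.0279]
tcp_rot: [1.0, -0.031, -0.001, 0.0]
contact_force: [-10.1, -0.8, 7.0]
opening: 0.0001
```

>>> play_rows:
  increments:
    - {"delta_rot": [0, 0, 0], "linear": [0.0015, 0, 0], "hand": 0}
    - {"delta_rot": [0, 0, 0], "linear": [0, 0, 0], "hand": 0}

```text
clock: 31.52
ee_pos: [0.4846, -0.183, 0.0278]
tcp_rot: [1.0, -0.031, -0.001, 0.0]
contact_force: [-10.6, -0.7, 6.9]
opening: 0.0002
```

>>> play_rows:
  increments:
    - {"delta_rot": [0, 0, 0], "linear": [-0.01, 0, 0], "hand": 0}
    - {"delta_rot": [0, 0, 0], "linear": [-0.01, 0, -0.02], "hand": 0}
    - {"delta_rot": [0, 0, 0], "linear": [0, 0, -0.04], "hand": 0}
    - {"delta_rot": [0, 0, 0], "linear": [0, 0, -0.04], "hand": 0}
    - {"delta_rot": [0, 0, 0], "linear": [-0.03, -0.02, 0], "hand": 0}
    - {"delta_rot": [0, 0, 0], "linear": [0, -0.04, 0], "hand": 0}
    - {"delta_rot": [0, 0, 0], "linear": [0, -0.04, 0], "hand": 0}
    - {"delta_rot": [0, 0, 0], "linear": [0, -0.04, 0], "hand": 0}
    - {"delta_rot": [0, 0, 0], "linear": [0, -0.04, 0], "hand": 0}
    - {"delta_rot": [0, 0, 0], "linear": [0, -0.04, 0], "hand": 0}

```text
clock: 32.35
ee_pos: [0.4479, 0.0045, 0.1288]
tcp_rot: [1.0, -0.005, 0.0, -0.016]
contact_force: [0.2, -0.3, -0.2]
opening: -0.0001
```

Run:
```python
from h import *
a=snap('top','t3')[:,:,::-1]; s=env.read_state();print(s['ee_pos'])
cv2.imwrite('pics/t3b.png',cv2.resize(a[130:250,200:340],(700,600),interpolation=cv2.INTER_CUBIC))
hsv=cv2.cvtColor(a,cv2.COLOR_BGR2HSV); m=cv2.inRange(hsv,(0,0,178),(180,60,255)); 
p=proj('top',[[.484,-.18,.02],[.62,-.19,.02]]);print(p)
u,v=int(p[0][0]),int(p[0][1])
q=np.zeros_like(m);q[v-25:v+20,u-25:u+25]=m[v-25:v+20,u-25:u+25]
c=max(cv2.findContours(q,0,cv2.CHAIN_APPROX_NONE)[0],key=cv2.contourArea);P=ray('top',c[:,0],.02)[:,:2].astype(np.float32)
M=np.array([.608,-.0957]);yw=-.06;R=np.array([[np.cos(yw),-np.sin(yw)],[np.sin(yw),np.cos(yw)]])
Q=((P-M)@R); print(Q.min(0),Q.max(0)); B=Q[(Q[:,0]<Q[:,0].min()+.03)];print('butt',B.min(0),B.max(0))
f=Q[(Q[:,1]>-.09)&(Q[:,0]>Q[:,0].min()+.004)];print(np.polyfit(f[:,0],f[:,1],1))
```

```text
[0.44821824 0.0058505  0.12889046]
[[295.91246209 220.29236292]
 [298.58475552 163.49095995]]
[-0.16398693 -0.14596349] [-0.05640292 -0.02870677]
butt [-0.16398693 -0.14596349] [-0.1350661  -0.03202815]
[-0.29326283 -0.06916482]
```

View pics/t3b.png

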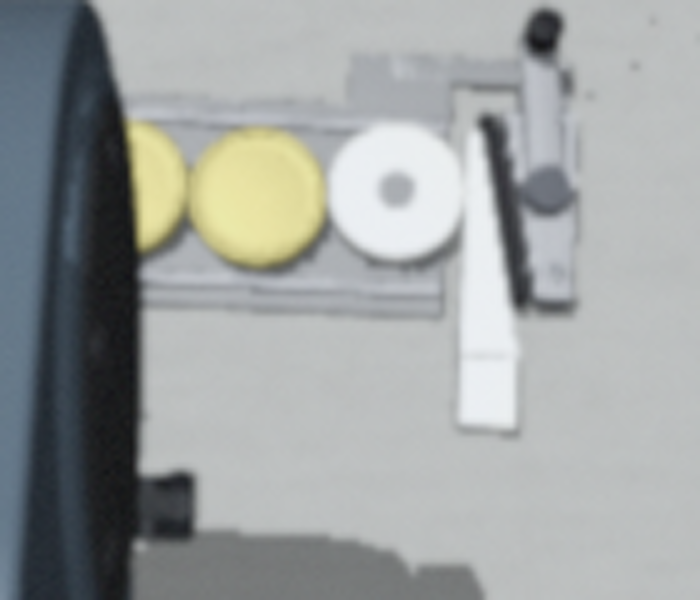

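The row is closed up, with the wedge in the gap touching both the spacer and the black cheek. In the crop its butt's back edge is at y≈431 (x 459–518), the butt/taper line at y≈354, and the tip near (475,125). I'll convert these to cradle coordinates.

Run:
```python
from h import *
M=np.array([.608,-.0957]);yw=-.06;R=np.array([[np.cos(yw),-np.sin(yw)],[np.sin(yw),np.cos(yw)]])
for nm,p,z in [('back L',(459,430),.02),('back R',(518,432),.02),('line L',(463,354),.02),('line R',(520,355),.02),('tip',(477,122),.018),('spacer c',(397,190),.03),('tin c',(258,197),.03),('cheek front R',(525,305),.027),('cheek front L',(513,305),.027),('cheek back L',(479,118),.027),('cheek back R',(498,118),.027),('jaw fr R',(575,308),.032)]:
    u=(np.array(p)+.5)/5-.5+[200,130]; print(nm,((ray('top',[u],z)[0,:2]-M)@R*1000).round(1))
# cheek displacement: dark pixels front-left edge before(t2) / after
for f in('t2','t3'):
    g=cv2.imread(f'pics/{f}.png',0).astype(float)
    out=[]
    for cx in(-35,-25,-15):
        ys=np.arange(-125,-80,.25); W=[np.r_[R@np.array([cx/1000,y/1000])+M,.027] for y in ys]
        uv=proj('top',W).astype(np.float32); v=cv2.remap(g.astype(np.float32),uv[:,0],uv[:,1],cv2.INTER_LINEAR).ravel()
        w=np.clip(110-v,0,None)*(ys>-112);out.append(((w*ys).sum()/w.sum()).round(2))
    print(f,'dark cheek centroid y at x -35,-25,-15',out)
```

```text
back L [-108.3  -80.7]
back R [-107.8 -108.2]
line L [-72.3 -81.3]
line R [ -71.5 -108. ]
tip [ 41.3 -84.2]
spacer c [  2.9 -46.8]
tin c [-3.6 18.6]
cheek front R [ -48.8 -108.9]
cheek front L [ -49.1 -103.3]
cheek back L [ 40.7 -84.5]
cheek back R [ 41.1 -93.5]
jaw fr R [ -50.1 -131.6]
t2 dark cheek centroid y at x -35,-25,-15 [np.float64(-102.06), np.float64(-99.94), np.float64(-97.72)]
t3 dark cheek centroid y at x -35,-25,-15 [np.float64(-105.74), np.float64(-103.67), np.float64(-101.61)]
```

>>> play_rows:
  increments:
    - {"delta_rot": [0, 0, -0.07], "linear": [0, 0.04, 0], "hand": 0.034}
    - {"delta_rot": [0, 0, 0], "linear": [0, 0.04, 0], "hand": 0.034}
    - {"delta_rot": [0, 0, 0], "linear": [0.01, 0.038, 0], "hand": 0.034}
    - {"delta_rot": [0, 0, 0], "linear": [0.02, 0.034, 0], "hand": 0.034}
    - {"delta_rot": [0, 0, 0], "linear": [0.035, 0.02, 0], "hand": 0.034}
    - {"delta_rot": [0, 0, 0], "linear": [0.035, 0.02, 0], "hand": 0.034}
    - {"delta_rot": [0, 0, 0], "linear": [0.035, 0.01, 0], "hand": 0.034}
    - {"delta_rot": [0, 0, 0], "linear": [0.035, 0, 0], "hand": 0.034}
    - {"delta_rot": [0, 0, 0], "linear": [0.035, 0, 0], "hand": 0.034}
    - {"delta_rot": [0, 0, 0], "linear": [0, 0, 0], "hand": 0.034}

```text
clock: 33.23
ee_pos: [0.6657, -0.1884, 0.1208]
tcp_rot: [0.999, 0.028, 0.001, -0.016]
contact_force: [1.9, -0.7, 0.6]
opening: 0.0342
```

Run:
```python
from h import *
u=(np.array([544,31])+.5)/5-.5+[200,130]; K_=ray('top',[u],.072)[0]; 
u=(np.array([547,190])+.5)/5-.5+[200,130]; print(K_,ray('top',[u],.046)[0])
s=env.read_state();x,y=s['tcp_rot'][:2];print(s['ee_pos'],s['tcp_rot'],s['joints'],'phi',np.arctan2(y*y-x*x,2*x*y))
```

```text
[ 0.67120405 -0.20889606  0.072     ] [ 0.603192   -0.21114059  0.046     ]
[ 0.66570259 -0.18839268  0.12083619] [ 0.99949053  0.0277867   0.00135162 -0.01564478] [-0.28876134  0.67180635  0.32838689  1.23455074  0.03057738  2.79713422] phi -1.515208917698466
```

>>> play_rows:
  increments:
    - {"delta_rot": [-0.031, 0, 0], "linear": [0.007, 0.0214, 0], "hand": 0.034}
    - {"delta_rot": [0, 0, 0], "linear": [0, 0, 0], "hand": 0.034}
    - {"delta_rot": [0, 0, 0], "linear": [0, 0, 0.015], "hand": 0.034}
    - {"delta_rot": [0, 0, 0], "linear": [0, 0, 0], "hand": 0.034}

```text
clock: 33.57
ee_pos: [0.6679, -0.2094, 0.1047]
tcp_rot: [1.0, 0.027, -0.0, -0.001]
contact_force: [-0.4, -0.8, -0.7]
opening: 0.0343
```

>>> play_rows:
  increments:
    - {"delta_rot": [0, 0, 0], "linear": [0.004, 0, 0], "hand": 0.034}
    - {"delta_rot": [0, 0, 0], "linear": [0, 0, 0.012], "hand": 0.034}
    - {"delta_rot": [0, 0, 0], "linear": [0, 0, 0.012], "hand": 0.034}
    - {"delta_rot": [0, 0, 0], "linear": [0, 0, 0.007], "hand": 0.034}
    - {"delta_rot": [0, 0, 0], "linear": [0, 0, 0], "hand": 0.025}
    - {"delta_rot": [0, 0, 0], "linear": [0, 0, 0], "hand": 0.025}

```text
clock: 34.07
ee_pos: [0.6729, -0.2092, 0.0764]
tcp_rot: [1.0, 0.027, 0.001, -0.0]
contact_force: [0.0, -0.2, 1.2]
opening: 0.0246
```

>>> play_rows:
  increments:
    - {"delta_rot": [0, 0, -0.12], "linear": [0, -0.0084, 0], "hand": 0.025}
    - {"delta_rot": [0, 0, -0.12], "linear": [0, -0.0084, 0], "hand": 0.025}
    - {"delta_rot": [0, 0, -0.12], "linear": [0, -0.0084, 0], "hand": 0.025}
    - {"delta_rot": [0, 0, -0.12], "linear": [0, -0.0084, 0], "hand": 0.025}
    - {"delta_rot": [0, 0, 0], "linear": [0, 0, 0], "hand": 0.025}

```text
clock: 34.48
ee_pos: [0.6653, -0.176, 0.0773]
tcp_rot: [0.964, 0.267, 0.001, 0.0]
contact_force: [-0.6, -0.3, -0.3]
opening: 0.0254
```

>>> play_rows:
  increments:
    - {"delta_rot": [0, 0, -0.12], "linear": [0, -0.0084, 0.003], "hand": 0.025}
    - {"delta_rot": [0, 0, -0.12], "linear": [0, -0.0084, 0], "hand": 0.025}
    - {"delta_rot": [0, 0, -0.12], "linear": [0, -0.0084, 0], "hand": 0.025}
    - {"delta_rot": [0, 0, -0.12], "linear": [0, -0.0084, 0], "hand": 0.025}
    - {"delta_rot": [0, 0, 0], "linear": [0, 0, 0], "hand": 0.025}

```text
clock: 34.9
ee_pos: [0.6431, -0.1515, 0.0739]
tcp_rot: [0.873, 0.487, 0.001, 0.001]
contact_force: [0.6, 0.3, 0.5]
opening: 0.0248
```

>>> play_rows:
  increments:
    - {"delta_rot": [0, 0, -0.12], "linear": [0, -0.0084, 0], "hand": 0.025}
    - {"delta_rot": [0, 0, -0.12], "linear": [0, -0.0084, 0], "hand": 0.025}
    - {"delta_rot": [0, 0, -0.12], "linear": [0, -0.0084, 0], "hand": 0.025}
    - {"delta_rot": [0, 0, -0.12], "linear": [0, -0.0084, 0], "hand": 0.025}
    - {"delta_rot": [0, 0, 0], "linear": [0, 0, 0], "hand": 0.025}

```text
clock: 35.32
ee_pos: [0.6121, -0.1399, 0.0736]
tcp_rot: [0.734, 0.679, 0.001, 0.001]
contact_force: [-0.8, 0.3, -0.3]
opening: 0.0249
```

>>> play_rows:
  increments:
    - {"delta_rot": [0, 0, 0], "linear": [-0.001, -0.003, 0], "hand": 0.025}
    - {"delta_rot": [0, 0, 0], "linear": [0, -0.003, 0], "hand": 0.025}
    - {"delta_rot": [0, 0, 0], "linear": [0, 0, 0], "hand": 0.025}

```text
clock: 35.57
ee_pos: [0.6064, -0.1404, 0.0731]
tcp_rot: [0.735, 0.678, 0.001, 0.001]
contact_force: [-0.0, 0.2, 0.6]
opening: 0.0247
```

>>> play_rows:
  increments:
    - {"delta_rot": [0, 0, 0], "linear": [0, -0.002, 0], "hand": 0.025}
    - {"delta_rot": [0, 0, 0], "linear": [0, 0, 0], "hand": 0.025}

```text
clock: 35.73
ee_pos: [0.6047, -0.1402, 0.073]
tcp_rot: [0.734, 0.679, 0.001, 0.001]
contact_force: [2.9, -1.3, -0.6]
opening: 0.0252
```

>>> play_rows:
  increments:
    - {"delta_rot": [0, 0, 0], "linear": [0, -0.002, 0], "hand": 0.025}
    - {"delta_rot": [0, 0, 0], "linear": [0, 0, 0], "hand": 0.025}

```text
clock: 35.9
ee_pos: [0.6042, -0.1401, 0.0733]
tcp_rot: [0.734, 0.679, 0.002, 0.002]
contact_force: [15.1, -2.3, -7.5]
opening: 0.0249
```

Hit the shut stop (15 N). Back off, retreat upwards and look.

>>> play_rows:
  increments:
    - {"delta_rot": [0, 0, 0], "linear": [0, 0.004, 0], "hand": 0.034}
    - {"delta_rot": [0, 0, 0], "linear": [0, 0, 0], "hand": 0.034}
    - {"delta_rot": [0, 0, 0], "linear": [0, 0, -0.03], "hand": 0.034}
    - {"delta_rot": [0, 0, 0], "linear": [0, 0, -0.04], "hand": 0.034}
    - {"delta_rot": [0, 0, 0], "linear": [0, 0, -0.04], "hand": 0.034}
    - {"delta_rot": [0, 0, 0], "linear": [0.02, -0.033, 0], "hand": 0.034}
    - {"delta_rot": [0, 0, 0], "linear": [0.02, -0.033, 0], "hand": 0.034}
    - {"delta_rot": [0, 0, 0], "linear": [0.02, -0.033, 0], "hand": 0.034}
    - {"delta_rot": [0, 0, 0], "linear": [0.03, -0.027, 0], "hand": 0.034}
    - {"delta_rot": [0, 0, 0], "linear": [0.03, -0.027, 0], "hand": 0.034}

```text
clock: 36.73
ee_pos: [0.4606, -0.0083, 0.1825]
tcp_rot: [0.734, 0.679, 0.001, 0.0]
contact_force: [1.3, -0.2, -0.0]
opening: 0.034
```

>>> play_rows:
  increments:
    - {"delta_rot": [0, 0, 0], "linear": [0.04, 0, 0], "hand": 0.034}
    - {"delta_rot": [0, 0, 0], "linear": [0.04, 0, 0], "hand": 0.034}
    - {"delta_rot": [0, 0, 0], "linear": [0.04, 0, 0], "hand": 0.034}
    - {"delta_rot": [0, 0, 0], "linear": [0.04, 0, 0], "hand": 0.034}
    - {"delta_rot": [0, 0, 0], "linear": [0.04, 0, 0], "hand": 0.034}
    - {"delta_rot": [0, 0, 0], "linear": [0, 0, 0], "hand": 0.034}

```text
clock: 37.23
ee_pos: [0.4775, 0.1962, 0.1824]
tcp_rot: [0.732, 0.681, 0.001, -0.0]
contact_force: [-0.1, -0.7, 0.1]
opening: 0.0342
```

Run:
```python
from h import *
a=snap('top','t4')[:,:,::-1]; s=env.read_state();print(s['ee_pos'],s['contact_force'])
cv2.imwrite('pics/t4b.png',cv2.resize(a[130:250,200:340],(700,600),interpolation=cv2.INTER_CUBIC))
```

```text
[0.47734143 0.19350614 0.18229035] [-0.46368305 -0.2988567   0.12245018]
```

View pics/t4b.png

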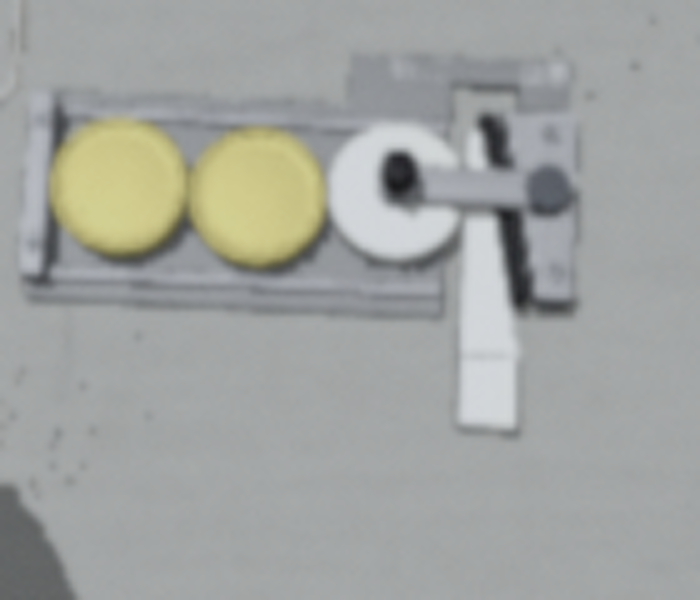

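The lever is shut over the spacer (knob (399,172), pivot (547,190)). The wedge is unmoved, and the row is tight against the wall. A quick numeric check comes next, and I hand in if it is good.

Run:
```python
from h import *
M=np.array([.608,-.0957]);yw=-.06;R=np.array([[np.cos(yw),-np.sin(yw)],[np.sin(yw),np.cos(yw)]])
def c(p,z): return (ray('top',[(np.array(p)+.5)/5-.5+[200,130]],z)[0,:2]-M)@R*1000
for nm,p in(('tin1',(119,187)),('tin2',(258,197)),('spacer',(396,191))): print(nm,c(p,.03).round(1))
for nm,p in(('butt L',(459,430)),('butt R',(518,432))): print(nm,c(p,.02).round(1))
k=c((400,172),.072)
for q in(c((547,190),.046),np.array([5,-116])): d=k-q; print('lever',np.arctan2(d[0],d[1]),np.hypot(*d))
s=np.polyfit([c((430,180),.042)[1],c((520,191),.042)[1]],[c((430,180),.042)[0],c((520,191),.042)[0]],1)
g=cv2.imread('pics/t4.png',0).astype(np.float32); out=[]
for cx in(-35,-25,-15):
    ys=np.arange(-125,-80,.25); W=[np.r_[R@np.array([cx/1000,y/1000])+M,.027] for y in ys]
    uv=proj('top',W).astype(np.float32); v=cv2.remap(g,uv[:,0],uv[:,1],cv2.INTER_LINEAR).ravel(); w=np.clip(110-v,0,None)*(ys>-112); out.append(float((w*ys).sum()/w.sum()))
print('cheek',out)
```

```text
tin1 [-1.8 84.8]
tin2 [-3.6 18.6]
spacer [  2.4 -46.4]
butt L [-108.3  -80.7]
butt R [-107.8 -108.2]
lever -0.019233330615447648 69.00398326233966
lever -0.06044388646187309 69.59714764716662
cheek [-105.91374302156164, -103.74781567120432, -101.73614780756328]
```

All good; handing in.

```bash
python3 -c "
from station import env
print(env.job_done())"
```

```text
the job is handed in; nothing more can be done
None
```

I finished the job and handed it in; it gives no verdict. I opened the lever, then stood the two tins and the spacer in a row closed up against the end wall. There were only two single tins, so the spacer fills the third place. I carried the wedge into the gap, pushed it tight, let go, and swung the lever shut onto its stop. The wedge had been knocked aside earlier, and I found it again with the camera before gripping it.

Last top-camera checks, in cradle coordinates:

| Item | Measured |
|---|---|
| Tin 1 | x -2 mm, y +85 mm |
| Tin 2 | x -4 mm, y +19 mm |
| Spacer | x +2 mm, y -46 mm |
| Wedge origin | about x -91 mm, y -94.5 mm, lined up with the cradle |
| Cheek | pressed back about 2 mm (from wedge depth) |
| Lever | about 0 rad |

- **Cheek readings disagree:** the shift of the dark cheek in the image suggests about 3.7 mm, but that reading is partly spoiled by the wedge hiding the cheek. Both are inside the 1 to 4 mm target.
- **Push below the stated force:** I pushed the wedge with only 10 to 12 N, just under the 12 to 18 N given. It kept its place after I let go, and the cheek reading stayed the same through shutting the lever.
- **Lever reading:** depending on which pivot point I use, the image gives -0.02 or -0.06 rad, within the image error. It also stopped hard, at about 15 N.
- **Arm position:** while moving clear, the last joint once ran up against its range limit and the tool tilted by 0.03 rad. I corrected this, and no fault was reported.

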